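# Load a spring-loaded cell tester and press its test key

### The arm

A 6-joint arm with a two-finger parallel gripper is mounted at the origin on a cart in front of the work surface, level with it; the furniture and walls round the work are solid. World frame = base frame: x ahead of the robot, y to its left, z up, the work surface at z = 0. Lengths are in mm, angles in rad, forces in N, time in s.
With the tool pointing down it reaches from about 300 to 875 mm from the base axis. Payload 6.4 kg.
Tool frame: the origin (TCP) lies at the very end of the fingers, on their centre line; the grasp point (between the pads) lies 19 mm behind it (bot.pinch_z is the distance from the TCP to the grasp point, in mm); z points along the fingers, y is the direction in which the jaws open and shut (so a half turn about z gives the same grasp; the last joint's range is limited). The gripper opens to 85 mm and grips with 20 to 120 N. Pads are 22 mm wide; open, the fingers measure 114 mm over their backs; the gripper's body (76 mm by 85 mm) begins 54 mm behind the grasp point. The pads swing forward as they close: fully open they stand 13 mm farther back than shut.
Start: joints at [1.114, 0.181, 1.607, -0, 1.354, -0.206], TCP at [142.69, 557.028, 206.588] pointing down, gripper open.
Joint ranges: [-2.99, 2.99], [-0.89, 2.07], [0.3, 2.58], [-1.14, 4.28], [0, 2.63], [-3.12, 3.12]. Speed limits (rad/s): [2.57, 2.57, 3.01, 3.14, 3.14, 3.14].

### API

Orientations are given as [roll, pitch, yaw] about the fixed x, y, z axes, in that order (R = Rz(yaw) Ry(pitch) Rx(roll)).
In Python, from station import bot gives the robot as it stands. The module is installed in compiled form; this text tells all that it offers.
- The arm moves only by the shell command python3 -m pendant 'ROWS' [FORCE]. ROWS is a JSON object of lists of equal length, an entry for each row: "jaw": the gripper's target within -1 to 1 (fully open at 1, half-way at 0, shut at -1); "dp": the shift along the tool's x, y, z as a fraction of full scale, a list of three; "twist": the turn, a rotation vector about the tool's x, y, z as a fraction of full scale, a list of three. A call has 1 to 12 rows; each row shifts and turns the commanded pose from where the row before left it, along the tool's axes as they then stand; what a row does not reach is not made up. Full scale, the value 1, is 0.025 m for a shift and 0.12 rad for a turn. A row lasts 1/12 s, in which the tool goes at most 41.7 mm and 7.16 degrees, less where a joint would pass 70% of its speed; a pose out of reach is approached as far as the arm can. A call with a number of a shift or a turn outside -1 to 1 is refused whole. A call with a gripper value outside its range is refused whole. The fingers move at their own pace and stop on an object; FORCE is the grip in N (left out, the last holds). Time passes only in rows, so rows that do not move let the fingers close. It gives the time, the measured TCP pose, the force and the opening at its end, in the units of the state.
- bot.get_obs(): the state, without advancing time (a new reading comes with each control period).
- bot.snapshot(name): name is "scene" or "top" or "wrist"; returns the picture (384x512x3 uint8, blue, green, red); there is no depth.
- bot.calibration(name): a dict with "fx", "fy", "cx", "cy" (pixels), "world_to_cam" (4x4, takes a point from world to camera coordinates). Camera axes: x right, y down, z forward; pixel columns grow to the right and rows downward; lengths in mm; the calibration is good to about 2 mm. A picture is of the moment at which its call begins: read the wrist's pose just before it. calibration takes no time and is no camera call; for the wrist camera it gives the pose at the moment of the call.
- bot.close_job(): hands the job in, once; it reports no verdict.
The state is a dict: "t": time; "joints": joint angles; "qvel": joint speeds; "joint_torque": joint torques, N m; "ee_pos": TCP position; "tcp_rot": TCP orientation; "force": force on the tool from outside, world axes, zero at the start; "torque": the same for the moment, N m; "width": opening from 0.0 (shut) to 1.0 (fully open).
Only numpy, scipy, OpenCV 4.12 (cv2) and the standard library are available. Lean on these libraries where they do the work, as an engineer would, in place of code of your own. Each camera call takes 0.05 s, during which the arm holds its last target.

### The job

Put the blue battery cell into the bench tester: push its flat end under the hood against the coil spring contact, then let the button end down in front of the contact tower, so that the cell lies fully home and level in its two saddles; let go of it. Then press the orange test key down to its stop for about half a second and let it come back up, leaving the cell in place and the tape roll, timer and stapler undisturbed.

Things in the scene. Friction and masses are not known exactly. Their poses are not given: they have to be found in the camera images.
- cell: Large blue battery cell, white band near its button end: 33 mm in diameter, 124 mm long over all (120 mm body plus a button 12 mm across, 4 mm long), about 0.2 kg. Origin at its middle, on its axis; x runs along it from the flat end (-62 mm) to the button tip (+62 mm); its y, z mean nothing (it may roll). At the start it lies level in the cell rest.
- cell_button (a point): Tip of the cell's button, on its axis.
- cell_flat (a point): Middle of the cell's flat end face, 124 mm from cell_button.
- cell_rest: Fixed grey rest, plate 110 x 62 x 6 mm with two V saddles (x = -50 to -36 and +36 to +50 mm, y to +-23 mm, 31 mm high). The cell lies along its x axis, button to +x (roughly to the robot's left), cell axis 32 mm above the desk. Between the saddles the fingers have 72 mm, down to the plate. Origin at the centre of its underside.
- tester: Fixed white bench cell tester. Origin on the desk under the middle of the seated cell; x runs along the bay from the spring end (right) to the contact tower (left), y roughly to the robot, z up. Base x -106 to +89 mm, y -50 to +140 mm, top z = 22 mm. Two self-centring V saddles: x -64 to -50 and +34 to +54 mm, y to +-23 mm, z to 55 mm; between them the fingers have room down to z = 23 mm.
- seat (a point): Where the middle of the seated cell lies, in the tester at x 0, y 0, z 56.5 mm: level along x, flat end at x = -62, button tip at +62 mm. Hood edge to tower is 110 mm, so it cannot go in level: slide it in along its own axis, sloping 22 to 40 degrees, flat end low, until the spring is pressed 16 mm (at 28 degrees its middle is then at x = -4, z = 88 mm), then swing it level about that end.
- hood_edge (a point): Middle of the lower front edge of the hood over the spring, at x = -48, z = 89 mm in the tester; the hood is 5 mm thick. The housing under it reaches back to x = -98 mm, with inner side walls at y = +-24 mm (outer +-29 mm). The free spring contact is just inside.
- tower_face (a point): Upper edge of the upright face of the contact tower, at x = +62, z = 79 mm in the tester. The cell's button bears on this face, lower down. Above the edge a lead-in slopes back to x = +70 mm at z = 93 mm. The tower is 48 mm wide (y) and reaches back to x = +80 mm.
- spring_contact (a joint): Travel of the coil spring contact in m: 0 free, grows as it is pushed towards the tester's -x, 0.020 at its end; 0.012 with the cell seated. About 1.3 N when free, rising 0.65 N per mm (9 N seated, 12 N at 16 mm).
- contact_face (a point): Middle of the face of the spring contact (steel plate 34 mm wide, z = 40 to 78 mm in the tester); free it stands at x = -50 mm, y 0, z 56.5 mm in the tester's frame.
- test_key (a joint): Angle of the orange test key in rad: 0 up (at rest), 0.20 fully down on its stop. It springs back by itself. Hinged on its +x edge; about 2.5 N at key_pad to start it and 6 N at the stop.
- key_pad (a point): Where to press the test key: top of its ribbed free end, 72 mm from the hinge. The key, 95 x 50 x 6 mm, lies on the robot's side of the bay (tester y = 73 to 123 mm), free end to the tester's -x. At rest it slopes up to this end: key_pad at x = -25, y = 98, z = 53 mm in the tester; at the stop it is level, key_pad 14 mm lower and 2 mm farther to -x.
- tape: Roll of brown tape lying flat, 93 mm across, 48 mm high. Bystander. Origin at the centre of its underside.
- dial_timer: White dial timer, 58 x 62 x 58 mm. Bystander. Origin under its middle.
- desk_stapler: Black stapler, 34 x 145 x 42 mm. Bystander. Origin under its middle.
There are look-alikes about, which are no part of the job. There is more than one size of the cell; the one meant has the size given above.

How it is judged (in metres and radians):
On the way, in this order (a step that is already met when the one before it is completed fails the run):
1. the cell lies home in the tester, flat end on the pressed spring, and is let go (x of cell in the frame of tester between -0.005 and 0.005 m and y of cell in the frame of tester between -0.004 and 0.004 m and z of cell in the frame of tester between 0.0515 and 0.0615 m and angle between the x axis of cell and the x axis of tester, either way round below 0.09 rad and x of cell_button in the frame of tester above 0.05 m and value of joint spring_contact between 0.009 and 0.015 m and contact force between the fingers and cell below 0.1 N), for 0.2 s.
2. the test key is pressed down to its stop (value of joint test_key above 0.18 rad), for 0.2 s.
At the end, for the whole second after the job is handed in: The cell rests untouched in the tester: its middle within 5 mm along the bay and in height and 4 mm sideways of the seated place, level and along the bay within 0.09 rad, button end at the tower, spring contact pressed 9 to 15 mm; the test key is back up (below 0.04 rad) (all of step 1 and value of joint test_key below 0.04 rad and linear speed of cell below 0.02 m/s).
It fails at once if the tape roll, the timer or the stapler is moved more than 30 mm (distance of any of tape, dial_timer, desk_stapler from where it was at the start of the episode above 0.03 m).
It also fails if it takes over 58 s, if anything falls off the work surface, if the arm or the gripper's body presses on something with over 40 N, if the wrist force passes 120 N, or if a joint passes its speed limit or range.

## Working session

There is one attempt and no reset: what is moved stays moved. The work goes in short steps, Python scripts to look and compute and a shell command to move; the robot and the scene stay as the last step left them, time stands still between calls to the robot, and variables do not carry over. Pictures are saved under pics/ and viewed, and the job is handed in when it is done.

```bash
mkdir -p pics; cat > h.py <<'E'
import numpy as np, cv2
from station import bot
def snap(name,fn):
    c=bot.calibration(name); im=bot.snapshot(name); cv2.imwrite('pics/'+fn+'.png',im); np.savez('pics/'+fn+'.npz',K=[c['fx'],c['fy'],c['cx'],c['cy']],T=np.array(c['world_to_cam'])); return im
def cal(fn):
    d=np.load('pics/'+fn+'.npz'); return d['K'],d['T']
def proj(fn,P):
    K,T=cal(fn);P=np.atleast_2d(P);q=P@T[:3,:3].T+T[:3,3];return np.c_[K[0]*q[:,0]/q[:,2]+K[2],K[1]*q[:,1]/q[:,2]+K[3]]
def ray(fn,u,v):
    K,T=cal(fn);R=T[:3,:3];o=-R.T@T[:3,3];d=R.T@np.array([(u-K[2])/K[0],(v-K[3])/K[1],1]);return o,d/np.linalg.norm(d)
def onz(fn,u,v,z):
    o,d=ray(fn,u,v);return o+d*(z-o[2])/d[2]
def tri(*obs):
    A=np.zeros((3,3));b=np.zeros(3)
    for fn,u,v in obs:
        o,d=ray(fn,u,v);M=np.eye(3)-np.outer(d,d);A+=M;b+=M@o
    p=np.linalg.solve(A,b);return p
E
python3 - <<'E'
from h import *
for n in ['scene','top','wrist']: snap(n,n+'0')
print(bot.get_obs(),bot.pinch_z)
E
```

```text
{'t': 0.15, 'joints': array([ 1.11372761e+00,  1.81394699e-01,  1.60777980e+00,  2.06332563e-05,
        1.35381244e+00, -2.06318694e-01]), 'qvel': array([-0.00062101, -0.00370041, -0.00195652, -0.00038519,  0.00058943,
        0.00023116]), 'joint_torque': array([ 4.18699174e-04, -4.45268548e+01, -3.51692247e+01, -3.74265510e-04,
        5.98673898e-03, -1.69715591e-06]), 'ee_pos': array([142.45334643, 556.59757645, 205.87674837]), 'tcp_rot': array([-3.14023207e+00, -3.05345214e-04,  2.89083797e+00]), 'force': array([ 0.02549935,  0.20042806, -0.45648441]), 'torque': array([-0.00290664, -0.00691805,  0.01944029]), 'width': 1.0019267836317423} 18.700000000000003
```

View pics/scene0.png

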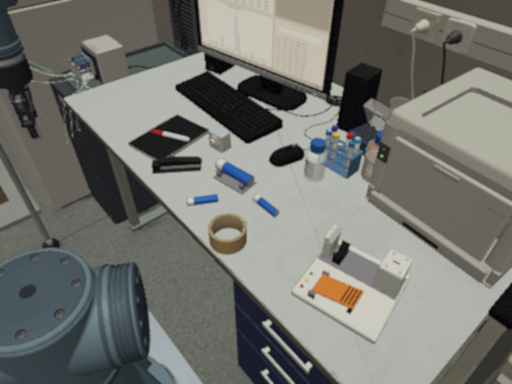

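View pics/top0.png

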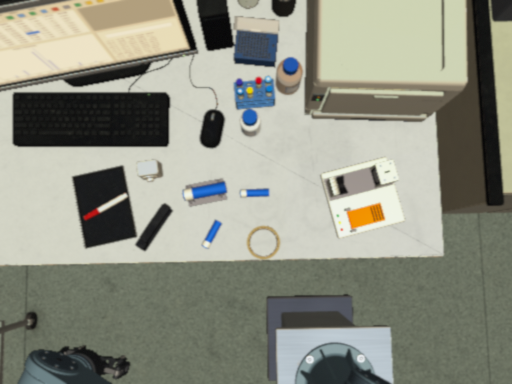

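View pics/wrist0.png

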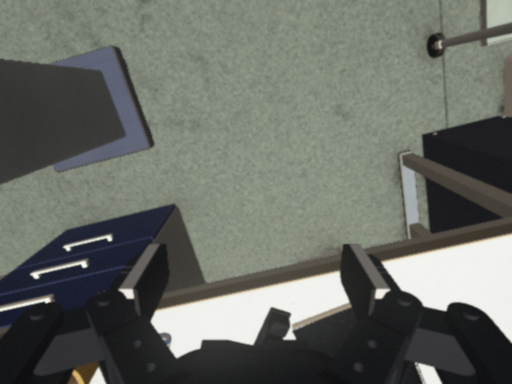

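The large cell lies in its rest at top (205,190) and scene (237,174), with the white band and button at its left end. The tester is at top (362,197), with the key at (364,217). In the top view the tape is at (263,242), the stapler at (154,227) and the timer at (148,169). Next I'll zoom in.

```bash
python3 - <<'E'
from h import *
t=cv2.imread('pics/top0.png');s=cv2.imread('pics/scene0.png')
def crop(im,x,y,w,h,f,n): cv2.imwrite('pics/'+n+'.png',cv2.resize(im[y:y+h,x:x+w],None,fx=f,fy=f,interpolation=cv2.INTER_CUBIC))
crop(t,310,145,100,100,6,'tz1');crop(s,280,220,140,125,5,'sz1')
a=cv2.resize(t[165:220,165:235],None,fx=8,fy=8,interpolation=2);crop(t,165,165,80,60,8,'tz2');crop(s,200,145,80,60,8,'sz2')
for fn,im in(('top0',t),('scene0',s)):
    h=cv2.cvtColor(im,cv2.COLOR_BGR2HSV)
    m=cv2.inRange(h,(100,130,60),(125,255,255))
    n,l,st,c=cv2.connectedComponentsWithStats(m)
    for i in range(1,n):
        if st[i,4]>40: print(fn,st[i],c[i])
K,T=cal('top0');print(-T[:3,:3].T@T[:3,3],K);K,T=cal('scene0');print(-T[:3,:3].T@T[:3,3],K)
E
```

```text
top0 [268  36   8  24 108] [271.90740741  45.56481481]
top0 [284  58  14  16 180] [290.16111111  65.42222222]
top0 [235  80  39  28 542] [254.67343173  95.70479705]
top0 [243 109  14  16 169] [249.36094675 116.85798817]
top0 [192 182  34  16 348] [208.87356322 189.87356322]
top0 [247 189  22   7 133] [257.5112782  192.42105263]
top0 [206 221  15  21 135] [212.94814815 230.9037037 ]
scene0 [376 131   6  13  55] [378.10909091 136.43636364]
scene0 [311 139  15  14 169] [317.62130178 145.40828402]
scene0 [222 163  30  22 291] [236.05498282 173.00343643]
scene0 [194 195  23   9 137] [205.41605839 198.99270073]
scene0 [258 198  19  17 130] [266.59230769 205.87692308]
[ 374.35876803  194.1913046  1337.31719562] [470.7744947  470.7744947  257.90248454 198.59834683]
[  27.23292066 -338.84194732  761.37286758] [403.52323779 403.52323779 259.46536663 187.51509802]
```

View pics/tz1.png

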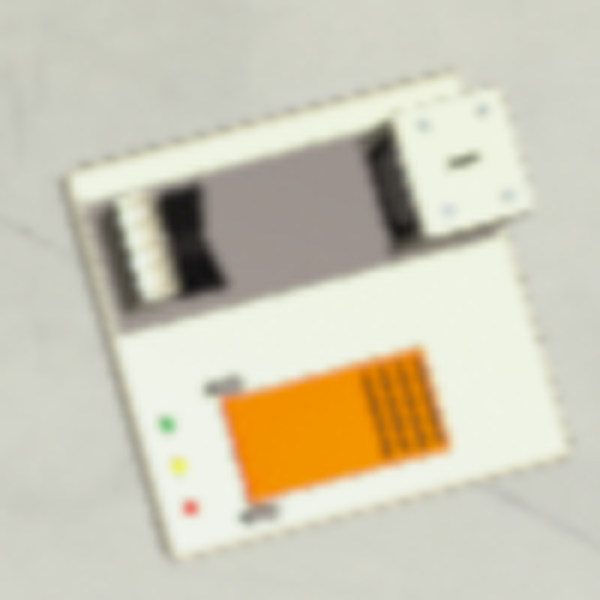

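View pics/sz1.png

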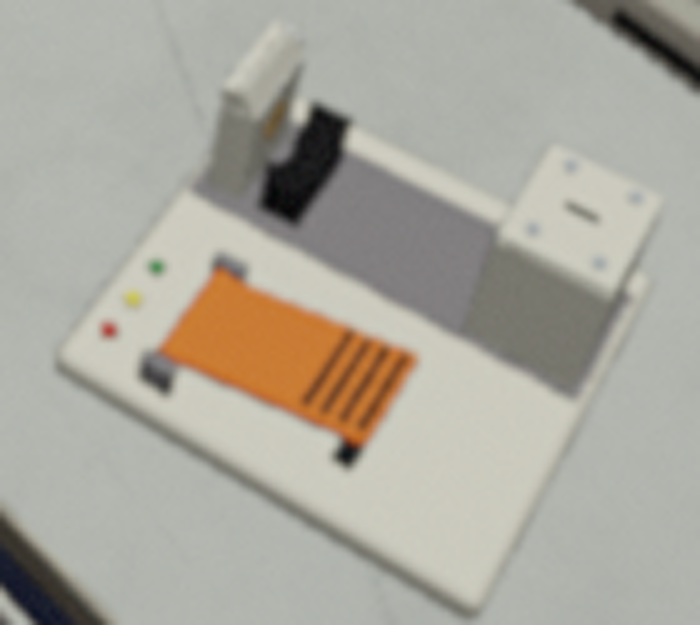

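View pics/tz2.png

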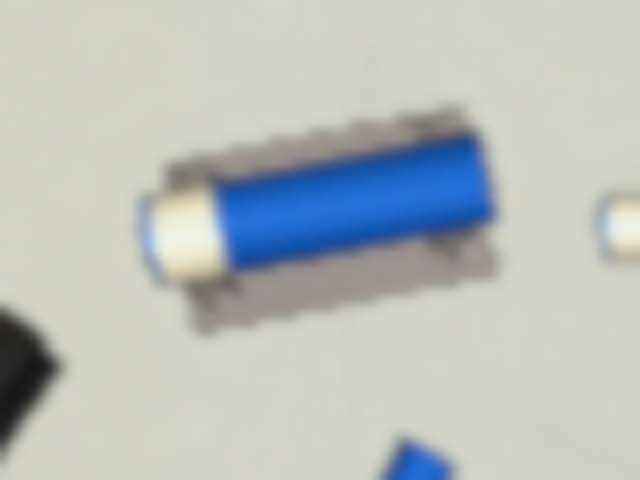

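View pics/sz2.png

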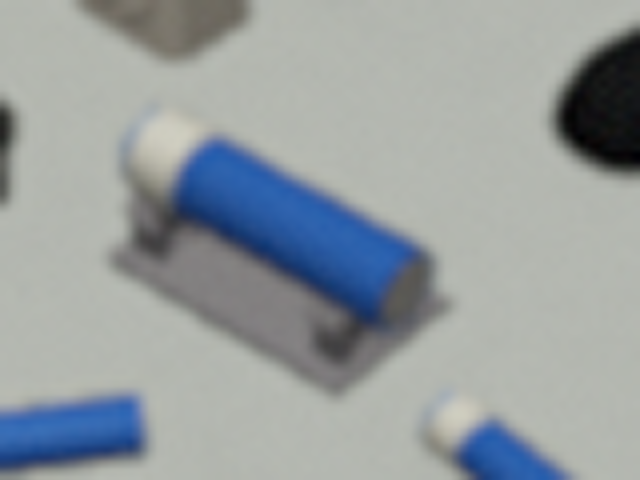

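```bash
cat > fit.py <<'E'
from h import *
from scipy.optimize import least_squares
def un(p,x0,y0,f): p=np.array(p,float);return (p+.5)/f-.5+[x0,y0]
obs=[]
for P,p in [((89,-50,22),(70,175)),((89,140,22),(175,558)),((-106,140,22),(570,455)),((-48,-29,94),(390,112)),((-48,29,94),(425,240)),((-98,29,94),(530,207)),((-98,-29,94),(498,90))]:
    obs.append(('top0',P,un(p,310,145,6)))
for P,p in [((89,140,22),(60,357)),((-106,140,22),(472,607)),((-48,29,94),(498,238)),((-48,-29,94),(555,148)),((-98,-29,94),(661,197)),((-98,29,94),(612,298))]:
    obs.append(('scene0',P,un(p,280,220,5)))
def M(q,P):
    c,s=np.cos(q[2]),np.sin(q[2]);return np.array([q[0]+c*P[0]-s*P[1],q[1]+s*P[0]+c*P[1],P[2]])
def res(q): return np.concatenate([proj(f,M(q,P))[0]-p for f,P,p in obs])
q=least_squares(res,[450,-90,1.8],x_scale=[1,1,.01],loss='soft_l1').x
if __name__=='__main__':
    print('tester',q,np.degrees(q[2]));print(res(q).reshape(-1,2).round(2))
    f=un((488,177),165,165,8);b=un((148,238),165,165,8)
    F=onz('top0',*f,40);B=onz('top0',*b,32);print('cell',F,B,np.linalg.norm(F-B),np.degrees(np.arctan2(*(B-F)[[1,0]])))
    F=onz('scene0',*un((409,292),200,145,8),32);print('flat scene',F)
    for n,u,v,z in(('tape',263,242,48),('timer',148,169,50),('stapler',154,227,40)):print(n,onz('top0',u,v,z))
E
python3 fit.py
```

```text
tester [551.21429849 -74.73753252   1.80539572] 103.44155482872289
[[-0.64 -0.8 ]
 [ 0.04  0.74]
 [ 1.65  0.17]
 [ 0.99  0.12]
 [ 1.22 -0.38]
 [ 1.82  0.39]
 [ 1.01 -0.9 ]
 [-2.66 -1.04]
 [ 0.74  0.86]
 [-1.31 -1.12]
 [-1.48 -1.4 ]
 [ 0.39  0.13]
 [-0.32 -0.81]]
cell [543.57662775 290.9339667   40.        ] [525.73388387 410.59700471  32.        ] 121.25018010362433 98.48078880003283
flat scene [547.3637386  288.40351829  32.        ]
tape [388.27758994 190.28172502  48.        ]
timer [596.37066055 504.6087807   50.        ]
stapler [435.80833486 489.9134002   40.        ]
```

```bash
python3 -m pendant '{"jaw":[1,1,1,1,1,1,1,1,1,1],"dp":[[0,0,0],[0,0,0],[0,0,0],[0,0,0],[0,0,0],[0,0,0],[0,0,0],[0,0,0],[0,0,0],[0,0,0]],"twist":[[0,0,0.975],[0,0,0.975],[0,0,0.975],[0,0,0.975],[0,0,0.975],[0,0,0.975],[0,0,0.975],[0,0,0.975],[0,0,0.975],[0,0,0.975]]}' 60
cat >> h.py <<'E'
from scipy.spatial.transform import Rotation as Ro
def Rt(): 
    o=bot.get_obs(); return Ro.from_euler('xyz',o['tcp_rot']).as_matrix(),np.array(o['ee_pos'])
E
python3 - <<'E'
from h import *
R,p=Rt();c=bot.calibration('wrist');T=np.array(c['world_to_cam']);o=-T[:3,:3].T@T[:3,3]
print('cam in tool',R.T@(o-p),'fwd',R.T@T[2,:3],'right',R.T@T[0,:3],c['fx'])
print(p,bot.get_obs()['tcp_rot']); print(R.T@(np.array([534,351,190])-p)/25)
E
```

```text
t: 0.98
ee_pos: [142.6, 556.8, 206.2]
tcp_rot: [-3.141, 0.001, 1.715]
force: [0.5, 0.1, 0.1]
width: 1.002
cam in tool [  80.60087956   -1.49564413 -165.36610892] fwd [-3.13784139e-01  4.75515477e-05  9.49494345e-01] right [-2.31191216e-04  9.99999965e-01 -1.26483831e-04] 300.4874158710692
[142.55346452 556.77730486 206.19257444] [-3.14111589e+00  6.29077556e-04  1.71499350e+00]
[-10.39526007  14.31287669   0.6474188 ]
```

```bash
python3 -m pendant '{"jaw":[1,1,1,1,1,1,1,1,1,1,1,1],"dp":[[-0.6,0.85,0],[-0.7,0.95,0],[-0.7,0.95,0],[-0.7,0.95,0],[-0.7,0.95,0],[-0.7,0.95,0],[-0.7,0.95,0],[-0.7,0.95,0],[-0.7,0.95,0],[-0.7,0.95,0],[-0.7,0.95,0],[-0.7,0.95,0]],"twist":[[0,0,0],[0,0,0],[0,0,0],[0,0,0],[0,0,0],[0,0,0],[0,0,0],[0,0,0],[0,0,0],[0,0,0],[0,0,0],[0,0,0]]}'
python3 -m pendant '{"jaw":[1,1,1,1,1,1],"dp":[[-0.7,0.95,0],[-0.7,0.95,0],[-0.7,0.95,0],[0,0,0],[0,0,0],[0,0,0]],"twist":[[0,0,0],[0,0,0],[0,0,0],[0,0,0],[0,0,0],[0,0,0]]}'
python3 - <<'E'
from h import *
R,p=Rt();print(p,bot.get_obs()['tcp_rot'],bot.get_obs()['joints'])
im=snap('wrist','w1')
E
```

```text
t: 1.98
ee_pos: [454.0, 393.1, 206.3]
tcp_rot: [-3.141, 0.0, 1.721]
force: [-0.7, -0.1, 0.5]
width: 1.004
t: 2.48
ee_pos: [530.6, 352.8, 206.0]
tcp_rot: [-3.14, -0.0, 1.72]
force: [0.4, -0.1, 0.4]
width: 1.0
[530.64627537 352.83749797 206.01104269] [-3.14013132e+00 -8.18109118e-05  1.72042207e+00] [4.00622049e-01 3.18423393e-01 1.43998555e+00 4.49978016e-04
 1.38457896e+00 2.50912627e-01]
```

View pics/w1.png

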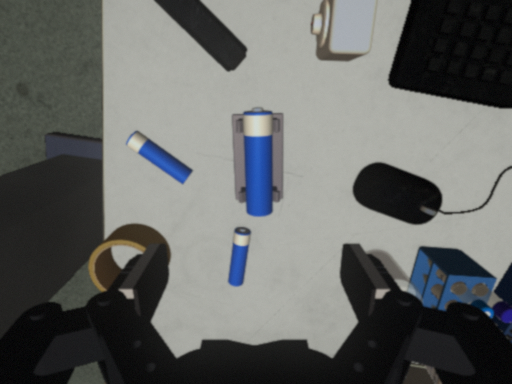

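The wrist view shows the big cell upright in the picture at (258,162), with its button at (257,108) and its flat end at (259,215). The rest plate spans columns 233 to 284.

```bash
python3 - <<'E'
from h import *
im=cv2.imread('pics/w1.png');h=cv2.cvtColor(im,cv2.COLOR_BGR2HSV)
m=cv2.inRange(h,(100,130,40),(125,255,255));
n,l,st,c=cv2.connectedComponentsWithStats(m)
i=[i for i in range(1,n) if l[180,258]==i][0];print(st[i],c[i])
pts=[]
for v in range(145,205,3):
    cols=np.where(l[v]==i)[0]; pts.append(((cols[0]+cols[-1])/2,v)); 
pts=np.array(pts);W=np.array([onz('w1',u,v,32+0) for u,v in pts]);
d=W[-1]-W[0]
k=np.polyfit(W[:,1],W[:,0],1);print('x=',k,'yaw',90-np.degrees(np.arctan(k[0])))
T=onz('w1',257.5,107.5,32);print('tip',T)
rows=np.where(l==i)[0];print(rows.max())
for z in (15.5,20,32):print(z,onz('w1',259,rows.max()+.5,z))
crop=cv2.resize(im[95:225,220:300],None,fx=4.5,fy=4.5,interpolation=2);cv2.imwrite('pics/w1z.png',crop)
# rest plate corners z=6
E
```

```text
[ 245  136   27   80 2033] [258.35317265 174.76586326]
x= [-1.65360922e-01  5.92129205e+02] yaw 99.38951515236607
tip [523.85703377 411.74054101  32.        ]
215
15.5 [546.64768356 277.70746582  15.5       ]
20 [546.27757583 279.66281617  20.        ]
32 [545.29062188 284.87708378  32.        ]
```

View pics/w1z.png

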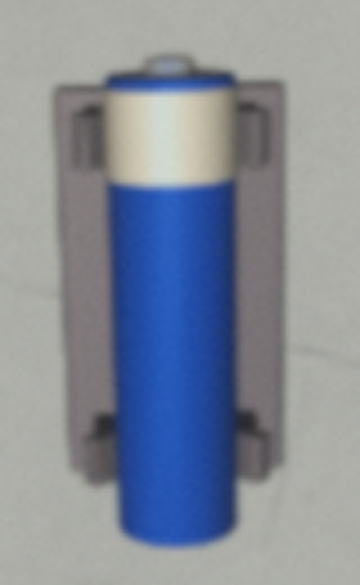

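```bash
python3 - <<'E'
from h import *
R,p=Rt();print(R.T@(np.array([532.7,359.2,61])-p)/25)
E
```

```text
[0.22020672 0.13684377 5.80813108]
```

```bash
python3 -m pendant '{"jaw":[1,1,1,1,1,1,1,1,1],"dp":[[0.22,0.14,0.5],[0,0,1],[0,0,1],[0,0,1],[0,0,1],[0,0,0.8],[0,0,0.5],[0,0,0],[0,0,0]],"twist":[[0,0,-0.1],[0,0,0],[0,0,0],[0,0,0],[0,0,0],[0,0,0],[0,0,0],[0,0,0],[0,0,0]]}'
python3 - <<'E'
from h import *
R,p=Rt();print(R.T@(np.array([532.7,359.2,11])-p)/25)
snap('wrist','w2')
im=cv2.imread('pics/w2.png');h=cv2.cvtColor(im,cv2.COLOR_BGR2HSV)
m=cv2.inRange(h,(100,130,40),(125,255,255));n,l,st,c=cv2.connectedComponentsWithStats(m)
i=1+np.argmax(st[1:,4]);print(st[i],c[i]);
W=[]
for v in range(st[i,1]+25,st[i,1]+st[i,3]-20,4):
    cols=np.where(l[v]==i)[0];W.append(onz('w2',(cols[0]+cols[-1])/2,v,32))
W=np.array(W);k=np.polyfit(W[:,1],W[:,0],1);print('x=',k,'yaw',90-np.degrees(np.arctan(k[0])),np.polyval(k,351.3),W[[0,-1]])
E
```

```text
t: 3.28
ee_pos: [533.1, 359.3, 61.0]
tcp_rot: [-3.14, 0.0, 1.734]
force: [-0.4, -0.2, 1.3]
width: 1.002
[ 3.39367948e-04 -1.41863565e-02  2.00084197e+00]
[ 233  179   46  127 5203] [256.25773592 240.3132808 ]
x= [-1.70216287e-01  5.94204690e+02] yaw 99.66008911469788 534.4077081974892 [[532.40365265 362.60191335  32.        ]
 [543.55967354 297.94305873  32.        ]]
```

View pics/w2.png

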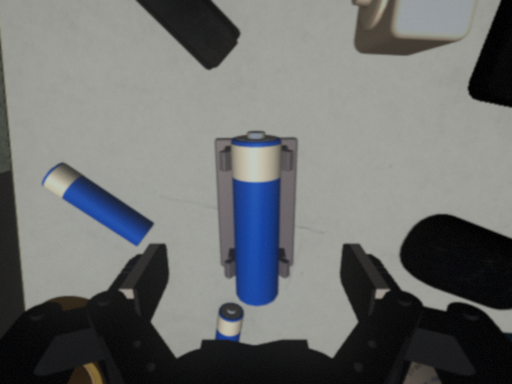

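The cell sits between the fingers and is aligned with them; button at (257,135), flat end at (256,305). Next I descend and grip.

```bash
python3 - <<'E'
from h import *
print(onz('w2',256.5,135,32),onz('w2',256,305.5,48.5))
E
python3 -m pendant '{"jaw":[1,1,1,1,1,0,-0.5,-1,-1,-1,-1,-1],"dp":[[0,0,0.6],[0,0,0.7],[0,0,0.7],[0,0,0],[0,0,0],[0,0,0],[0,0,0],[0,0,0],[0,0,0],[0,0,0],[0,0,0],[0,0,0]],"twist":[[0,0,-0.05],[0,0,0],[0,0,0],[0,0,0],[0,0,0],[0,0,0],[0,0,0],[0,0,0],[0,0,0],[0,0,0],[0,0,0],[0,0,0]]}' 60
python3 - <<'E'
from h import *
print(bot.get_obs()); snap('wrist','w3')
E
```

```text
[524.86791816 409.81036085  32.        ] [544.09993579 291.86788397  48.5       ]
t: 4.33
ee_pos: [534.4, 359.0, 12.9]
tcp_rot: [3.141, -0.0, 1.739]
force: [-2.0, -1.1, 6.2]
width: 0.31
{'t': 4.3333, 'joints': array([ 4.07571084e-01,  5.50077369e-01,  1.54219181e+00, -1.93301496e-05,
        1.04829836e+00,  2.39449459e-01]), 'qvel': array([ 9.02836543e-05,  1.32240023e-03, -1.31921421e-05,  3.64349770e-04,
        1.81145239e-03, -1.40353916e-03]), 'joint_torque': array([-2.58295275e-01, -5.31978500e+01, -2.83832234e+01,  5.78170497e-03,
       -7.39501957e-01,  4.06110848e-03]), 'ee_pos': array([534.4078383 , 359.03281935,  12.92064397]), 'tcp_rot': array([ 3.14059281e+00, -2.26841303e-04,  1.73892770e+00]), 'force': array([-2.02791151, -1.14896758,  6.17025632]), 'torque': array([-0.19529277,  0.39206858, -0.01931169]), 'width': 0.3102988749147516}
```

View pics/w3.png

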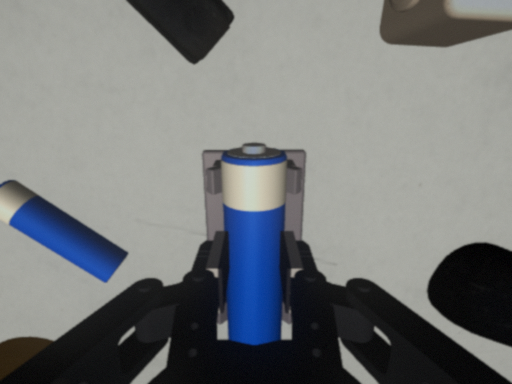

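```bash
python3 -m pendant '{"jaw":[-1,-1,-1,-1,-1,-1,-1,-1],"dp":[[0,0,0],[0,0,0],[0,0,-0.4],[0,0,-0.8],[0,0,-0.8],[0,0,0],[0,0,0],[0,0,0]],"twist":[[0,0,0],[0,0,0],[0,0,0],[0,0,0],[0,0,0],[0,0,0],[0,0,0],[0,0,0]]}' 80
python3 - <<'E'
from h import *
print(bot.get_obs()['width']); snap('wrist','w4');snap('scene','s4')
s=cv2.imread('pics/scene0.png')
s=cv2.imread('pics/s4.png');cv2.imwrite('pics/s4z.png',cv2.resize(s[80:230,150:300],None,fx=4,fy=4,interpolation=2))
E
```

```text
t: 5.05
ee_pos: [533.4, 358.5, 60.7]
tcp_rot: [-3.14, 0.0, 1.739]
force: [-0.5, -0.2, -2.4]
width: 0.297
0.29738332783789656
```

View pics/w4.png

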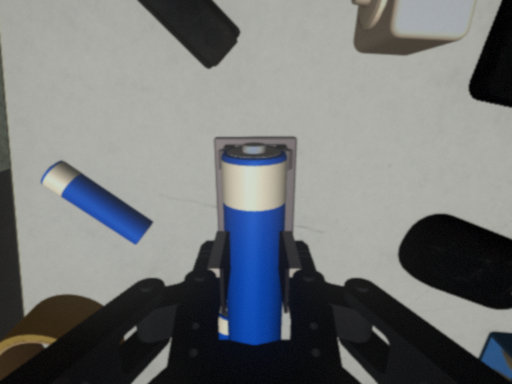

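View pics/s4z.png

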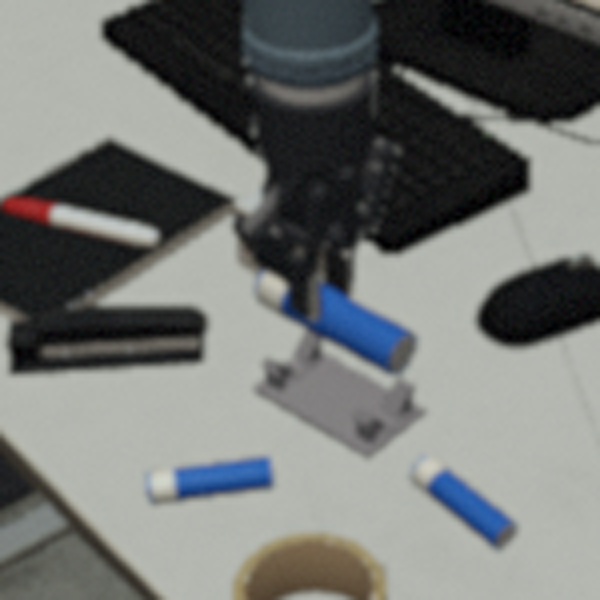

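```bash
python3 - <<'E'
from h import *
R,p=Rt()
for fn,z,pp in(('w3',32,np.array([534.4,359,12.9])),('w4',60.7+19.1,p)):
    q=onz(fn,254,149,z);print(fn,R.T@(q-pp))
    im=cv2.imread(f'pics/{fn}.png');h=cv2.cvtColor(im,cv2.COLOR_BGR2HSV)
    m=cv2.inRange(h,(100,130,40),(125,255,255))
    for v in (158,215,225):
        c=np.where(m[v,200:310])[0]+200;mid=(c[0]+c[-1])/2;print(v,c[0],c[-1],R.T@(onz(fn,mid,v,z)-pp))
E
```

```text
w3 [ 51.61846803  -1.60724033 -19.13029668]
158 223 285 [ 47.09157868  -1.60767184 -19.12725197]
215 224 283 [ 16.27402204  -1.8752738  -19.10578585]
225 225 283 [ 10.45146628  -1.61116444 -19.10260841]
w4 [ 51.74619334  -0.93219113 -19.99817862]
158 223 285 [ 47.21786896  -0.93324305 -19.99513121]
215 225 283 [ 16.38681335  -0.94040509 -19.97438294]
225 225 283 [ 10.56116454  -0.94175838 -19.97046248]
```

```bash
python3 - <<'E'
from h import *
for u,v in((368,197),(480,277),(395,158),(505,245)): print((u,v),onz('scene0',u,v,0),onz('scene0',u,v,100))
for u,v in((312,116),(437,118),(330,93),(440,96)):print((u,v),onz('top0',u,v,0),onz('top0',u,v,250))
E
python3 - <<'E'
import cv2
s=cv2.imread('pics/scene0.png');cv2.imwrite('pics/sp.png',cv2.resize(s[60:320,340:512],None,fx=2.3,fy=2.3))
E
```

```text
(368, 197) [772.25466792  60.03081795   0.        ] [674.40225171   7.64219441 100.        ]
(480, 277) [ 757.07040335 -266.91147415    0.        ] [ 661.21231413 -276.35894414  100.        ]
(395, 158) [971.97740028 113.76265456   0.        ] [847.89306265  54.31680074 100.        ]
(505, 245) [ 892.2796203  -260.88256863    0.        ] [ 778.66292387 -271.12188527  100.        ]
(312, 116) [750.34693556  39.83398988   0.        ] [680.05916674  68.6897683  250.        ]
(437, 118) [ 736.0975525  -321.82306438    0.        ] [ 668.47358385 -225.35859606  250.        ]
(330, 93) [817.86323065 -14.89556639   0.        ] [734.95386852  24.191434   250.        ]
(440, 96) [ 801.39305213 -334.44027822    0.        ] [ 721.56264886 -235.6171298   250.        ]
```

View pics/sp.png

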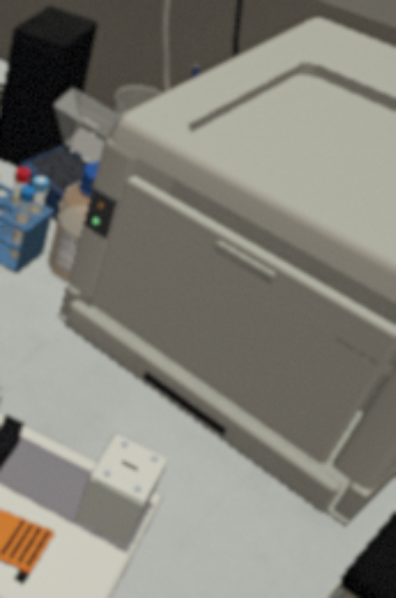

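```bash
python3 -m pendant '{"jaw":[-1,-1,-1,-1,-1,-1,-1,-1,-1,-1,-1,-1],"dp":[[0,0,-0.5],[0,0,-1],[0,0,-1],[-0.2,0,-1],[-0.4,-0.1,-1],[-0.6,-0.2,-0.9],[-0.8,-0.2,-0.8],[-1,-0.2,-0.6],[-1,-0.2,-0.6],[-1,-0.2,-0.2],[-1,-0.2,0],[-1,-0.2,0]],"twist":[[0,0,0],[0,0,0],[0,0,0],[0,0,0],[0,0,0],[0,0,0],[0,0,0],[0,0,0],[0,0,0],[0,0,0],[0,0,0],[0,0,0]]}'
python3 -m pendant '{"jaw":[-1,-1,-1,-1,-1,-1,-1,-1,-1,-1,-1,-1],"dp":[[-1,-0.2,0],[-1,-0.2,0],[-1,-0.2,0],[-1,-0.2,0],[-1,-0.2,0],[-1,-0.2,0],[-1,-0.2,0],[-1,-0.2,0],[-1,-0.2,0],[-1,-0.2,0],[-0.9,-0.1,0],[-0.8,0,0]],"twist":[[0,0,0],[0,0,0],[0,0,0],[0,0,0],[0,0,0],[0,0,0],[0,0,0],[0,0,0],[0,0,0],[0,0,0],[0,0,0],[0,0,0]]}'
python3 - <<'E'
from h import *
R,p=Rt();print(R.T@(np.array([533,-172,250])-p)/25,bot.get_obs()['joints'])
E
```

```text
t: 6.15
ee_pos: [526.1, 178.9, 252.6]
tcp_rot: [3.141, 0.0, 1.739]
force: [0.8, -0.1, -2.7]
width: 0.296
t: 7.15
ee_pos: [522.8, -118.7, 251.8]
tcp_rot: [-3.141, -0.0, 1.738]
force: [0.8, -0.2, -1.5]
width: 0.297
[-2.17081162  0.04855807  0.07337588] [-4.44632968e-01  5.77724361e-02  1.65095864e+00 -2.62497224e-04
  1.43334092e+00 -6.11775165e-01]
```

```bash
python3 -m pendant '{"jaw":[-1,-1,-1,-1,-1],"dp":[[-0.9,0,0],[-0.8,0,0],[-0.4,0,0],[0,0,0],[0,0,0]],"twist":[[0,0,-0.3],[0,0,-0.3],[0,0,0],[0,0,0],[0,0,0]]}'
python3 - <<'E'
from h import *
snap('wrist','w5')
E
```

```text
t: 7.57
ee_pos: [533.3, -168.3, 251.4]
tcp_rot: [-3.141, -0.001, 1.809]
force: [-0.1, -0.2, -1.1]
width: 0.296
```

View pics/w5.png

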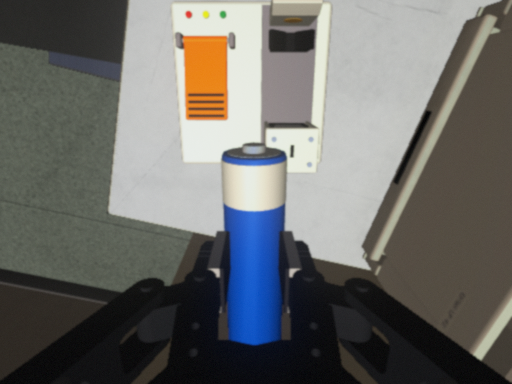

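The wrist view shows the tester clearly: base x px 173–330, y px 0–165, key at (206,78), hood at (292,145) and tower at (296,10).

```bash
python3 - <<'E'
import cv2
s=cv2.imread('pics/w5.png');cv2.imwrite('pics/w5z.png',cv2.resize(s[0:185,160:345],None,fx=4,fy=4,interpolation=2)[:600+140])
cv2.imwrite('pics/w5a.png',cv2.resize(s[0:95,165:340],None,fx=4.5,fy=4.5,interpolation=2));cv2.imwrite('pics/w5b.png',cv2.resize(s[85:185,165:340],None,fx=4.5,fy=4.5,interpolation=2))
E
```

```text
(no output)
```

View pics/w5a.png

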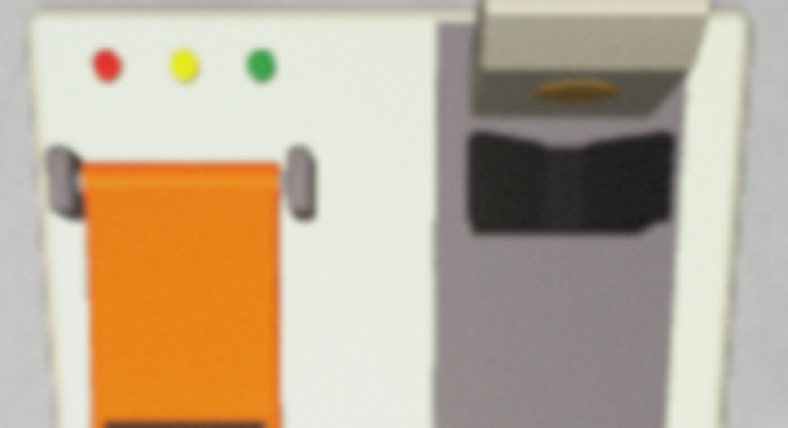

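View pics/w5b.png

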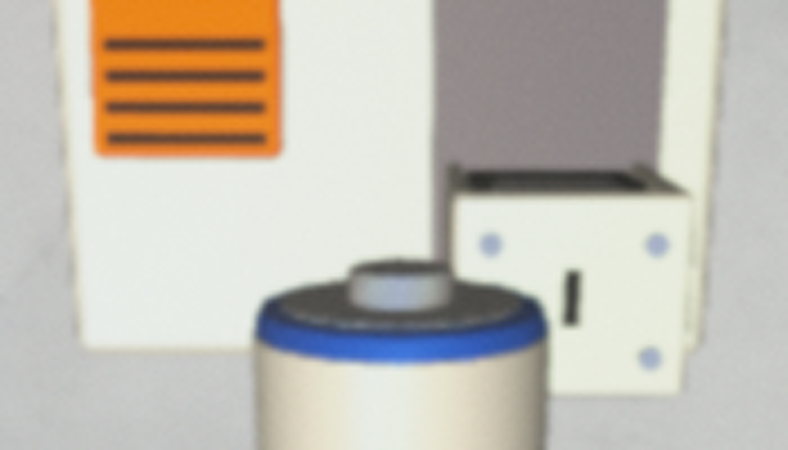

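```bash
cat > fit2.py <<'E'
from h import *
from scipy.optimize import least_squares
from fit import M,un
obs=[]
for P,p in [((89,140,22),(33,14)),((89,-50,22),(745,14)),((-106,140,22),(82,348+382.5)),((-106,-50,22),(700,345+382.5)),((-48,29,94),(455,195+382.5)),((-48,-29,94),(688,192+382.5)),((-98,-29,94),(681,392+382.5)),((62,24,79),(480,72)),((62,-24,79),(683,72))]:
    obs.append(('w5',P,un(p,165,0,4.5)))
def res(q): return np.concatenate([proj(f,M(q,P))[0]-p for f,P,p in obs])
q=least_squares(res,[550,-75,1.8],x_scale=[1,1,.01]).x
if __name__=='__main__':
    print(q,np.degrees(q[2]));print(res(q).reshape(-1,2).round(2))
E
python3 fit2.py
```

```text
[550.6113908  -74.57872238   1.81158169] 103.79598488051923
[[-4.72 -2.5 ]
 [ 2.42 -3.05]
 [-2.18  3.17]
 [ 1.03  3.46]
 [-0.8   0.55]
 [ 1.95  1.06]
 [ 0.58  1.89]
 [-0.91 -0.54]
 [ 2.14 -0.7 ]]
```

```bash
cat > fit3.py <<'E'
from fit2 import *
c=np.array([cal('w5')[0][2],cal('w5')[0][3]])
def res2(q): return np.concatenate([(proj(f,M(q,P))[0]-c)*q[3]+c-p for f,P,p in obs])
r=least_squares(res2,list(q)+[1],x_scale=[1,1,.01,.01]);q2=r.x
print(q2,np.degrees(q2[2]));print(res2(q2).reshape(-1,2).round(2))
def res3(q): return np.concatenate([(proj(f,M(q[:3],np.array(P)+[0,0,q[3]]))[0])-p for f,P,p in obs])
r=least_squares(res3,list(q)+[0],x_scale=[1,1,.01,1]);q2=r.x
print(q2,np.degrees(q2[2]));print(res3(q2).reshape(-1,2).round(2))
E
python3 fit3.py
```

```text
[550.49532454 -70.27702108   1.81024089   0.96440923] 103.71916291184213
[[-1.11 -0.11]
 [ 0.77 -0.4 ]
 [ 0.74  0.86]
 [-0.61  1.35]
 [-0.38 -1.3 ]
 [ 0.65 -0.71]
 [-0.74 -1.15]
 [-0.47  0.9 ]
 [ 1.08  0.82]]
[551.41525829 -73.86477247   1.81064235 -11.56074238] 103.7421646791205
[[-1.22 -0.42]
 [ 0.9  -0.79]
 [ 0.33  0.67]
 [-0.1   1.1 ]
 [-0.33 -1.31]
 [ 0.64 -0.74]
 [-0.62 -1.25]
 [-0.5   1.44]
 [ 0.87  1.33]]
```

```bash
python3 -m pendant '{"jaw":[-1,-1,-1,-1,-1,-1,-1,-1,-1],"dp":[[0.5,-0.3,0],[0.8,-0.3,0],[1,-0.4,0],[1,-0.4,0],[1,-0.4,0],[0.8,-0.3,0],[0.4,-0.3,0],[0,0,0],[0,0,0]],"twist":[[0,0,0],[0,0,0],[0,0,0],[0,0,0],[0,0,0],[0,0,0],[0,0,0],[0,0,0],[0,0,0]]}'
python3 - <<'E'
from h import *
snap('wrist','w6')
E
```

```text
t: 8.37
ee_pos: [442.5, -48.2, 252.0]
tcp_rot: [3.141, 0.001, 1.813]
force: [-0.2, -0.4, -1.7]
width: 0.297
```

View pics/w6.png

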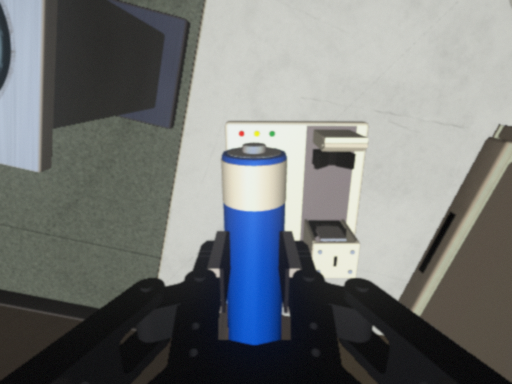

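```bash
python3 - <<'E'
import cv2
s=cv2.imread('pics/w6.png');cv2.imwrite('pics/w6z.png',cv2.resize(s[112:292,215:375],None,fx=4,fy=4,interpolation=2)[:, :])
cv2.imwrite('pics/w6a.png',cv2.resize(s[112:200,215:375],None,fx=5,fy=5,interpolation=2));cv2.imwrite('pics/w6b.png',cv2.resize(s[200:290,280:375],None,fx=6,fy=6,interpolation=2))
E
```

```text
(no output)
```

View pics/w6a.png

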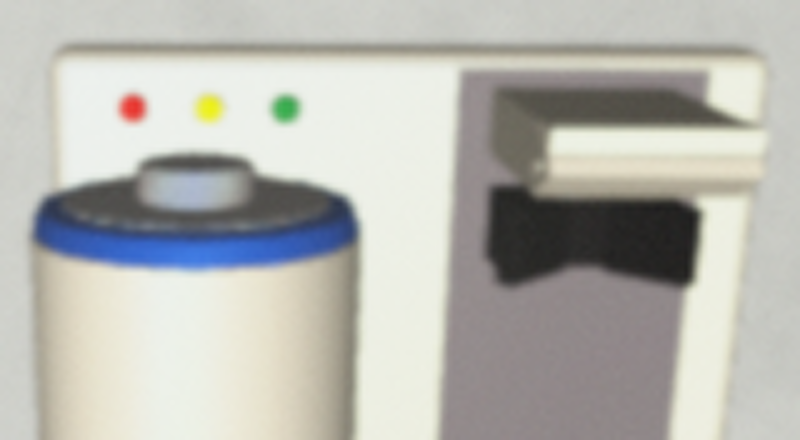

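View pics/w6b.png

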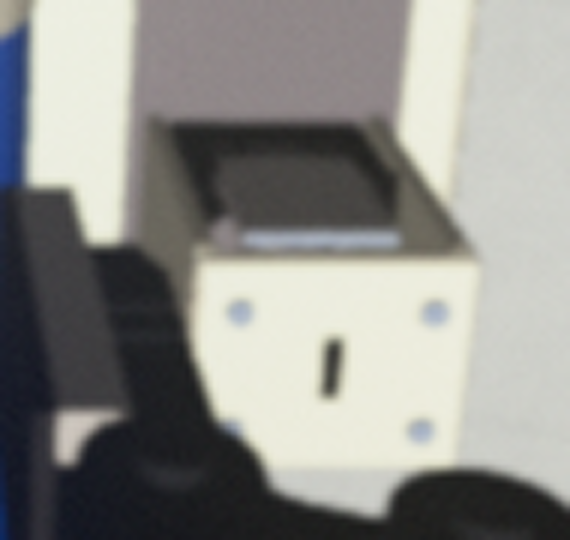

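```bash
cat > fit4.py <<'E'
from fit2 import *
for P,p in [((89,140,22),(60,54)),((89,-50,22),(765,56)),((62,24,79),(532,190)),((62,-24,79),(760,190))]: obs.append(('w6',P,un(p,215,112,5)))
for P,p in [((-48,29,94),(195,258)),((-48,-29,94),(480,260)),((-98,-29,94),(455,468))]: obs.append(('w6',P,un(p,280,200,6)))
c=np.array([cal('w5')[0][2],cal('w5')[0][3]])
def res2(q): return np.concatenate([(proj(f,M(q,P))[0]-c)*q[3]+c-p for f,P,p in obs])
r=least_squares(res2,list(q)+[1],x_scale=[1,1,.01,.01],loss='soft_l1');q2=r.x
if __name__=='__main__':
  print(q2,np.degrees(q2[2]));
  R2=res2(q2).reshape(-1,2).round(2)
  for o,r in zip(obs,R2): print(o[0],o[1],r)
E
python3 fit4.py
python3 - <<'E'
from h import *
# per view sensible
for fn in('w5','w6'):
    K,T=cal(fn);print(K)
E
```

```text
[551.24238837 -72.26319616   1.80936416   0.97807198] 103.66893007448589
w5 (89, 140, 22) [-1.85 -0.77]
w5 (89, -50, 22) [ 1.99 -0.9 ]
w5 (-106, 140, 22) [-0.03  1.93]
w5 (-106, -50, 22) [0.33 2.53]
w5 (-48, 29, 94) [-0.05 -0.2 ]
w5 (-48, -29, 94) [1.62 0.44]
w5 (-98, -29, 94) [0.16 0.44]
w5 (62, 24, 79) [0.04 0.82]
w5 (62, -24, 79) [2.14 0.78]
w6 (89, 140, 22) [-1.87 -0.98]
w6 (89, -50, 22) [ 0.91 -0.94]
w6 (62, 24, 79) [-0.67  0.85]
w6 (62, -24, 79) [-5.14  0.96]
w6 (-48, 29, 94) [ 0.22 -1.79]
w6 (-48, -29, 94) [-0.36 -2.02]
w6 (-98, -29, 94) [-0.68 -2.13]
[300.48741587 300.48741587 254.01908237 186.25075229]
[300.48741587 300.48741587 254.01908237 186.25075229]
```

```bash
cat > fit5.py <<'E'
import fit4; from fit4 import *
o2=[]
for f,P,p in obs:
    if f=='w6' and P==(62,-24,79): continue
    o2.append((f,P,p))
def adj(P,b): 
    P=np.array(P,float)
    if P[2]==22: P[0]-=b*np.sign(P[0]);P[1]-=b*np.sign(P[1])
    return P
def rr(q,fs=None): 
    s=q[3] if fs is None else fs
    return np.concatenate([(proj(f,M(q,adj(P,q[4])))[0]-c)*s+c-p for f,P,p in o2])
for views in (('w5',),('w6',),('w5','w6')):
    full=list(o2); o2[:]=[o for o in full if o[0] in views]
    for fs in (1,.98,.965,None):
        r=least_squares(lambda q:np.r_[rr(q,fs),(q[4]-2)/2,(q[3]-1)/.05],[551,-73,1.81,1,2],x_scale=[1,1,.01,.01,1],loss='soft_l1');print(views,fs,r.x.round(3),round(r.cost,2))
    o2[:]=full
E
python3 fit5.py
```

```text
('w5',) 1 [550.797 -74.054   1.809   1.      3.407] 7.42
('w5',) 0.98 [550.623 -71.92    1.809   1.      1.876] 3.52
('w5',) 0.965 [550.504 -70.131   1.81    1.      0.744] 4.77
('w5',) None [550.611 -71.738   1.809   0.978   1.754] 3.57
('w6',) 1 [550.004 -72.979   1.803   1.      3.18 ] 0.95
('w6',) 0.98 [551.936 -73.288   1.805   1.      1.291] 3.16
('w6',) 0.965 [ 5.53394e+02 -7.33180e+01  1.80800e+00  1.00000e+00 -1.81000e-01] 7.13
('w6',) None [550.146 -72.999   1.803   0.998   3.04 ] 0.93
('w5', 'w6') 1 [550.502 -73.678   1.807   1.      3.335] 10.56
('w5', 'w6') 0.98 [551.047 -72.038   1.808   1.      1.824] 8.54
('w5', 'w6') 0.965 [551.323 -70.641   1.809   1.      0.773] 18.66
('w5', 'w6') None [550.852 -72.924   1.807   0.989   2.44 ] 6.65
```

```bash
cat > goal.py <<'E'
from h import *
import sys
TX,TY,YAW=550.7,-73.2,1.806
SX,SZ=-9.0,-19.5
def tz():
    ez=YAW; return Ro.from_euler('z',ez).as_matrix()
def state():
    R,p=Rt();Rz=tz();m=Rz.T@(p+R@np.array([SX,0,SZ])-[TX,TY,0]);xt=Rz.T@R[:,0];yt=Rz.T@R[:,1]
    F=Rz.T@np.array(bot.get_obs()['force'])
    print('mid',m.round(1),'th',np.degrees(np.arcsin(xt[2])).round(2),'yawerr',np.degrees(np.arctan2(xt[1],xt[0])).round(2),'roll',np.degrees(np.arcsin(yt[2])).round(2),'F tester',F.round(1),'Fax',(F@xt).round(1))
    return R,p
def goal(mx,my,mz,th):
    R,p=state();Rz=tz();t=np.radians(th)
    Rg=Rz@Ro.from_euler('y',-t).as_matrix()@Ro.from_euler('x',np.pi).as_matrix()
    pg=Rz@np.array([mx,my,mz])+[TX,TY,0]-Rg@np.array([SX,0,SZ])
    print('dp units',(R.T@(pg-p)/25).round(3),'twist units',(Ro.from_matrix(R.T@Rg).as_rotvec()/.12).round(3))
if __name__=='__main__':
    if len(sys.argv)>1: goal(*map(float,sys.argv[1:5]))
    else: state()
E
python3 goal.py 75.5 0 130 28
python3 -m pendant '{"jaw":[-1,-1,-1,-1,-1,-1,-1],"dp":[[0,0,0],[0,0,0],[0,0,0],[0,0,0],[0,0,0],[0,0,0],[0,0,0]],"twist":[[0,0.8,0],[0,0.8,0],[0,0.8,0],[0,0.8,0],[0,0.85,0],[0,0,0],[0,0,0]]}'
python3 goal.py 75.5 0 130 28
python3 -c "
from h import *
print(bot.get_obs()['joints'])"
```

```text
mid [ 39.7  99.1 271.5] th -0.05 yawerr 0.34 roll 0.06 F tester [-0.3  0.1 -1.6] Fax -0.3
dp units [1.736 3.971 5.402] twist units [-3.000e-03  4.079e+00  5.000e-02]
t: 9.0
ee_pos: [442.9, -51.0, 250.4]
tcp_rot: [-3.139, -0.486, 1.807]
force: [0.1, -0.6, -2.1]
width: 0.294
mid [ 29.6  99.6 263.4] th 27.85 yawerr 0.03 roll -0.12 F tester [-0.6  0.  -2.1] Fax -1.5
dp units [-0.871  4.001  5.563] twist units [-0.022  0.022  0.004]
[-0.63291192  0.06222593  1.73036557  0.30843187  1.72630303 -0.87978613]
```

```bash
python3 -m pendant '{"jaw":[-1,-1,-1,-1,-1,-1,-1,-1,-1,-1,-1,-1],"dp":[[-0.2,0.6,0],[-0.3,0.9,0],[-0.3,1,0],[0,0.9,0.3],[0,0.6,0.8],[0,0,1],[0,0,1],[0,0,1],[0,0,0.9],[0,0,0.5],[0,0,0],[0,0,0]],"twist":[[0,0,0],[0,0,0],[0,0,0],[0,0,0],[0,0,0],[0,0,0],[0,0,0],[0,0,0],[0,0,0],[0,0,0],[0,0,0],[0,0,0]]}'
python3 goal.py 49 0 116.2 28
python3 - <<'E'
from h import *
snap('scene','s7');s=cv2.imread('pics/s7.png');cv2.imwrite('pics/s7z.png',cv2.resize(s[160:340,240:440],None,fx=3.5,fy=3.5,interpolation=2))
snap('wrist','w7')
E
```

```text
t: 10.0
ee_pos: [528.9, 20.0, 121.3]
tcp_rot: [3.141, -0.485, 1.812]
force: [0.6, -0.8, -1.0]
width: 0.299
mid [ 78.6  -0.6 134.3] th 27.78 yawerr 0.36 roll 0.02 F tester [-0.9 -0.4 -1. ] Fax -1.2
dp units [-1.384 -0.029  0.088] twist units [-0.021  0.032  0.046]
```

View pics/s7z.png

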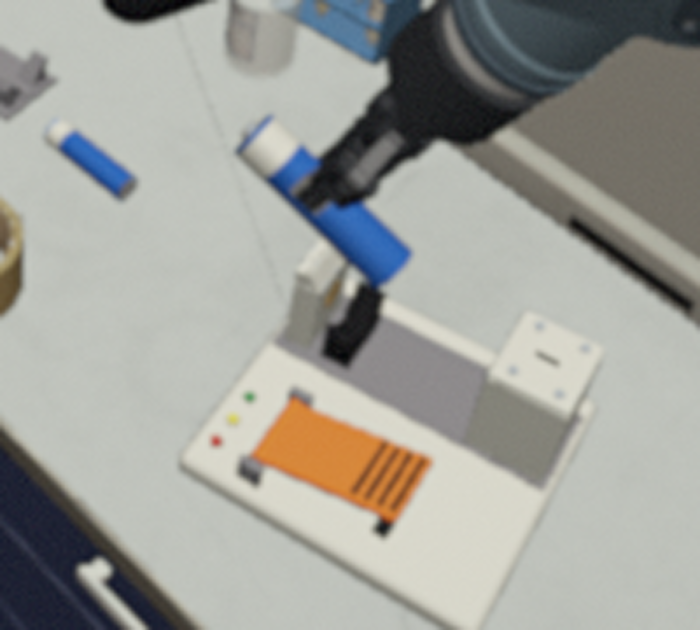

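View pics/w7.png

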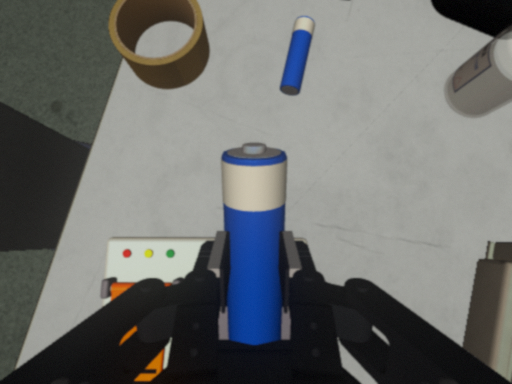

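```bash
python3 - <<'E'
from goal import *
R,p=Rt()
for n,x in(('flat',-62),('tip',62),('bandend',33)):
    P=p+R@np.array([SX+x,0,SZ]);u=proj('s7',P)[0];print(n,((u-[240,160]+.5)*3.5-.5).round(0))
    for s in(-1,1):
        # silhouette offset in image
        pass
Rz=tz()
for P in((-48,29,94),(-48,-29,94),(-98,-29,94),(-98,29,94),(89,140,22),(62,24,79)):
    u=proj('s7',Rz@np.array(P)+[TX,TY,0])[0];print(P,((u-[240,160]+.5)*3.5-.5).round(0))
E
```

```text
flat [398. 269.]
tip [249. 127.]
bandend [284. 160.]
(-48, 29, 94) [481. 371.]
(-48, -29, 94) [521. 307.]
(-98, -29, 94) [601. 347.]
(-98, 29, 94) [564. 414.]
(89, 140, 22) [170. 455.]
(62, 24, 79) [313. 295.]
```

```bash
python3 -m pendant '{"jaw":[-1,-1,-1,-1,-1,-1],"dp":[[-0.5,0,0.05],[-0.6,0,0],[-0.4,0,0],[0,0,0],[0,0,0],[0,0,0]],"twist":[[0,0.03,0.04],[0,0,0],[0,0,0],[0,0,0],[0,0,0],[0,0,0]]}'
python3 goal.py 16 0 98.6 28
```

```text
t: 10.6
ee_pos: [536.2, -12.3, 101.8]
tcp_rot: [-3.139, -0.49, 1.804]
force: [-0.6, 1.4, -1.3]
width: 0.291
mid [ 4.550e+01 -1.000e-01  1.147e+02] th 28.09 yawerr -0.1 roll -0.16 F tester [ 1.5  0.3 -1.3] Fax 0.7
dp units [-1.345 -0.003  0.014] twist units [-0.019 -0.014 -0.013]
```

```bash
python3 -m pendant '{"jaw":[-1,-1,-1,-1,-1,-1,-1],"dp":[[-0.35,0,0],[-0.4,0,0],[-0.3,0,0],[-0.2,0,0],[-0.1,0,0],[0,0,0],[0,0,0]],"twist":[[0,0,0],[0,0,0],[0,0,0],[0,0,0],[0,0,0],[0,0,0],[0,0,0]]}' 100
python3 goal.py -4 0 88 28
python3 - <<'E'
from h import *
snap('scene','s8');s=cv2.imread('pics/s8.png');cv2.imwrite('pics/s8z.png',cv2.resize(s[160:340,240:440],None,fx=3.5,fy=3.5,interpolation=2))
E
```

```text
t: 11.18
ee_pos: [543.2, -41.0, 86.0]
tcp_rot: [-3.139, -0.49, 1.805]
force: [-0.2, -0.6, -1.3]
width: 0.281
mid [16.  -0.2 99. ] th 28.08 yawerr -0.06 roll -0.14 F tester [-0.6  0.3 -1.3] Fax -1.1
dp units [-0.911 -0.007  0.012] twist units [-0.019 -0.011 -0.007]
```

View pics/s8z.png

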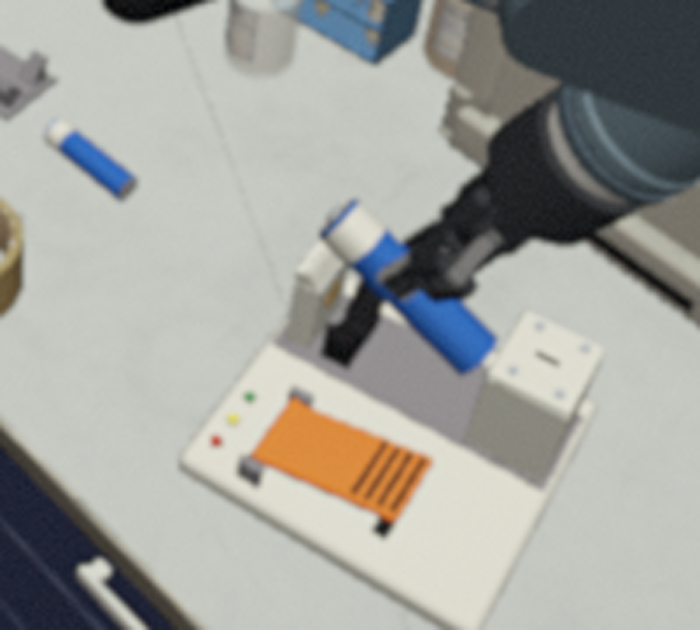

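```bash
python3 -m pendant '{"jaw":[-1,-1,-1,-1,-1,-1],"dp":[[-0.15,0,0],[-0.2,0,0],[-0.15,0,0],[0,0,0],[0,0,0],[0,0,0]],"twist":[[0,0,0],[0,0,0],[0,0,0],[0,0,0],[0,0,0],[0,0,0]]}'
python3 goal.py -4 0 88 28
python3 -m pendant '{"jaw":[-1,-1,-1,-1,-1],"dp":[[-0.1,0,0],[-0.1,0,0],[0,0,0],[0,0,0],[0,0,0]],"twist":[[0,0,0],[0,0,0],[0,0,0],[0,0,0],[0,0,0]]}'
python3 goal.py -4 0 88 28
```

```text
t: 11.73
ee_pos: [545.7, -51.2, 80.4]
tcp_rot: [-3.139, -0.491, 1.806]
force: [-0.4, 3.6, 1.0]
width: 0.286
mid [ 5.4 -0.3 93.3] th 28.1 yawerr -0.02 roll -0.13 F tester [ 3.6 -0.5  1. ] Fax 3.6
dp units [-0.435 -0.012  0.011] twist units [-0.02  -0.015 -0.002]
t: 12.15
ee_pos: [546.7, -55.0, 78.3]
tcp_rot: [-3.139, -0.492, 1.806]
force: [-0.3, 6.9, 4.7]
width: 0.284
mid [ 1.5 -0.4 91.3] th 28.16 yawerr 0.0 roll -0.13 F tester [ 6.8 -1.3  4.7] Fax 8.2
dp units [-0.257 -0.012  0.013] twist units [-0.021 -0.024  0.   ]
```

```bash
python3 -m pendant '{"jaw":[-1,-1,-1,-1],"dp":[[0,0,-0.06],[0,0,0],[0,0,0],[0,0,0]],"twist":[[0,0,0],[0,0,0],[0,0,0],[0,0,0]]}'
python3 goal.py -4 0 88 28
```

```text
t: 12.48
ee_pos: [546.8, -55.6, 79.7]
tcp_rot: [-3.139, -0.492, 1.806]
force: [-1.2, 6.7, 3.5]
width: 0.285
mid [ 0.9 -0.4 92.6] th 28.16 yawerr 0.01 roll -0.13 F tester [ 6.8 -0.4  3.5] Fax 7.6
dp units [-0.261 -0.012  0.072] twist units [-0.021 -0.024  0.001]
```

```bash
python3 -m pendant '{"jaw":[-1,-1,-1,-1,-1,-1],"dp":[[-0.08,0,0],[-0.08,0,0],[-0.06,0,0],[0,0,0],[0,0,0],[0,0,0]],"twist":[[0,0,0],[0,0,0],[0,0,0],[0,0,0],[0,0,0],[0,0,0]]}' 120
python3 goal.py -4 0 88 28
python3 - <<'E'
from h import *
snap('scene','s9');s=cv2.imread('pics/s9.png');cv2.imwrite('pics/s9z.png',cv2.resize(s[160:340,240:440],None,fx=3.5,fy=3.5,interpolation=2))
snap('wrist','w9')
E
```

```text
t: 12.98
ee_pos: [547.8, -59.5, 77.5]
tcp_rot: [-3.139, -0.493, 1.807]
force: [-2.0, 9.4, 7.2]
width: 0.271
mid [-3.1 -0.4 90.4] th 28.27 yawerr 0.03 roll -0.13 F tester [ 9.6 -0.3  7.2] Fax 11.8
dp units [-0.08  -0.013  0.069] twist units [-0.024 -0.039  0.004]
```

View pics/s9z.png

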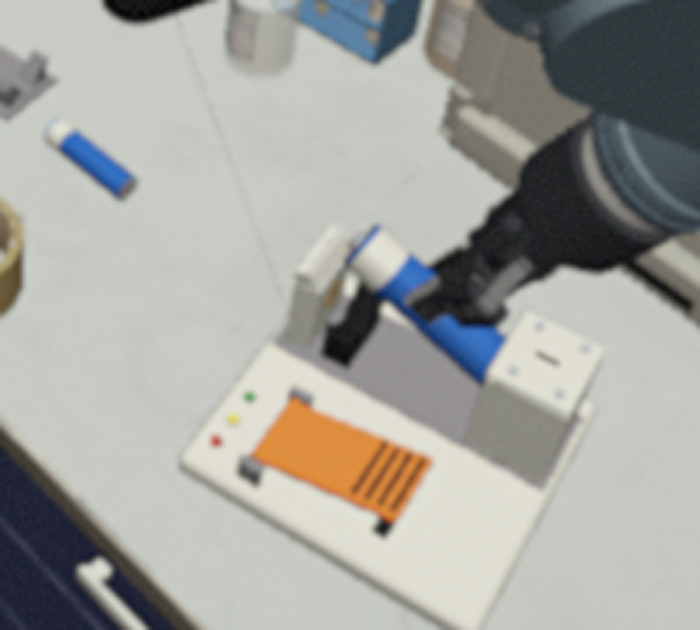

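View pics/w9.png

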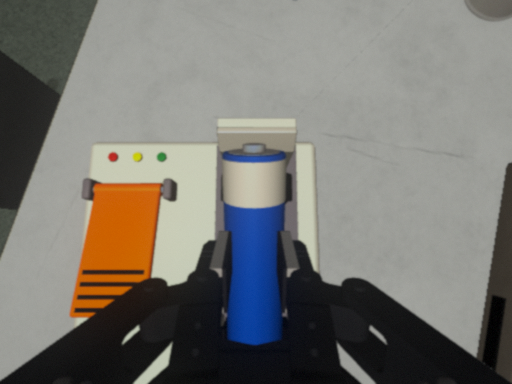

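```bash
sed -i 's/TX,TY,YAW=.*/TX,TY,YAW=550.7,-75.2,1.806/' goal.py; python3 goal.py -4 0 89 28; python3 goal.py -3.4 0 80.5 22
```

```text
mid [-1.1 -0.9 90.4] th 28.27 yawerr 0.03 roll -0.13 F tester [10.5 -0.1  6.8] Fax 12.5
dp units [-0.13  -0.032 -0.003] twist units [-0.024 -0.039  0.004]
mid [-1.1 -0.9 90.4] th 28.27 yawerr 0.03 roll -0.13 F tester [10.5 -0.1  6.8] Fax 12.5
dp units [-0.354 -0.031  0.34 ] twist units [-0.024 -0.912  0.005]
```

```bash
python3 -m pendant '{"jaw":[-1,-1,-1,-1,-1],"dp":[[-0.07,0.02,0],[-0.06,0.01,0],[0,0,0],[0,0,0],[0,0,0]],"twist":[[0,0,0],[0,0,0],[0,0,0],[0,0,0],[0,0,0]]}'
python3 goal.py -3.4 0 80.5 22
```

```text
t: 13.5
ee_pos: [548.6, -61.5, 76.1]
tcp_rot: [-3.138, -0.495, 1.806]
force: [-4.0, 10.3, 8.5]
width: 0.27
mid [-3.4 -1.2 89. ] th 28.35 yawerr 0.02 roll -0.18 F tester [11.   1.5  8.5] Fax 13.7
dp units [-0.25  -0.046  0.334] twist units [-0.032 -0.923  0.005]
```

```bash
python3 -m pendant '{"jaw":[-1,-1,-1,-1,-1,-1],"dp":[[-0.06,-0.02,0.08],[-0.06,-0.01,0.08],[-0.06,-0.01,0.09],[-0.06,-0.01,0.09],[0,0,0],[0,0,0]],"twist":[[0,-0.23,0],[0,-0.23,0],[0,-0.23,0],[0,-0.23,0],[0,0,0],[0,0,0]]}'
python3 goal.py -2.5 0 73 15
```

```text
t: 14.0
ee_pos: [548.3, -63.0, 66.0]
tcp_rot: [-3.14, -0.383, 1.808]
force: [-2.3, 11.7, 8.4]
width: 0.273
mid [-3.2 -0.6 80.7] th 21.97 yawerr 0.1 roll -0.11 F tester [11.9 -0.5  8.4] Fax 14.2
dp units [-0.184 -0.021  0.334] twist units [-0.022 -1.013  0.015]
```

```bash
python3 -m pendant '{"jaw":[-1,-1,-1,-1,-1,-1],"dp":[[-0.05,-0.01,0.08],[-0.05,-0.01,0.08],[-0.05,0,0.09],[-0.04,0,0.08],[0,0,0],[0,0,0]],"twist":[[0,-0.25,0],[0,-0.25,0],[0,-0.25,0],[0,-0.26,0],[0,0,0],[0,0,0]]}'
python3 goal.py -2 0 66 8
python3 - <<'E'
from h import *
snap('scene','s10');s=cv2.imread('pics/s10.png');cv2.imwrite('pics/s10z.png',cv2.resize(s[160:340,240:440],None,fx=3.5,fy=3.5,interpolation=2))
snap('wrist','w10')
E
```

```text
t: 14.5
ee_pos: [548.1, -64.8, 56.1]
tcp_rot: [-3.139, -0.262, 1.808]
force: [-1.5, 12.5, 6.0]
width: 0.268
mid [-3.   0.  72.6] th 15.01 yawerr 0.11 roll -0.13 F tester [12.5 -1.5  6. ] Fax 13.7
dp units [-0.127  0.004  0.302] twist units [-0.022 -1.019  0.017]
```

View pics/s10z.png

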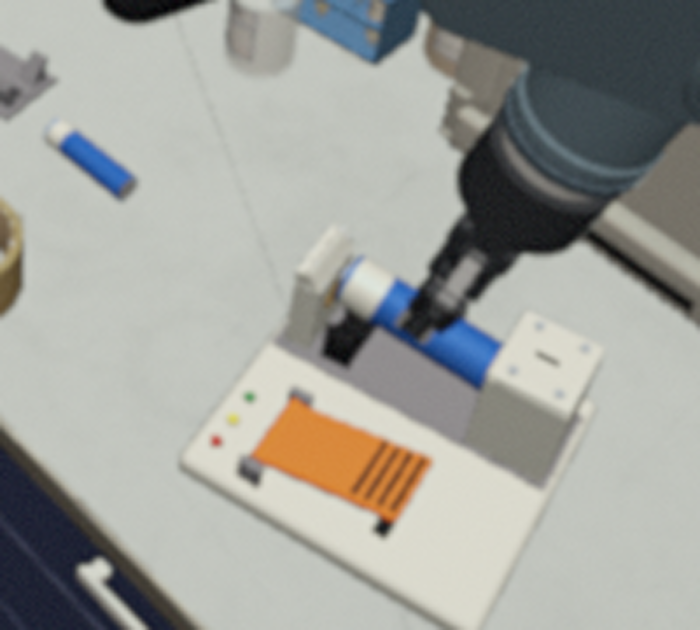

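View pics/w10.png

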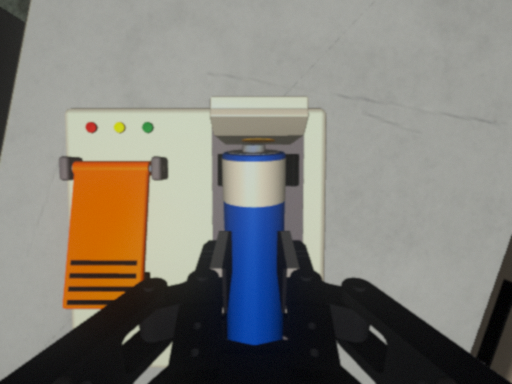

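```bash
python3 -m pendant '{"jaw":[-1,-1,-1,-1,-1,-1],"dp":[[-0.03,0,0.07],[-0.03,0,0.08],[-0.02,0,0.08],[-0.02,0,0.07],[0,0,0],[0,0,0]],"twist":[[0,-0.25,0],[0,-0.25,0],[0,-0.25,0],[0,-0.26,0],[0,0,0],[0,0,0]]}'
python3 goal.py -1 0 58 0
```

```text
t: 15.1
ee_pos: [547.9, -65.9, 47.5]
tcp_rot: [-3.138, -0.14, 1.808]
force: [-2.7, 9.8, 2.1]
width: 0.27
mid [-2.   0.5 65.5] th 8.04 yawerr 0.1 roll -0.18 F tester [10.1  0.4  2.1] Fax 10.3
dp units [-0.117  0.023  0.346] twist units [-0.027 -1.169  0.016]
```

```bash
python3 -m pendant '{"jaw":[-1,-1,-1,-1,-1,-1],"dp":[[-0.06,0,0.07],[-0.05,0,0.07],[-0.04,0,0.07],[-0.02,0,0.06],[0,0,0],[0,0,0]],"twist":[[0,-0.24,0],[0,-0.24,0],[0,-0.24,0],[0,-0.24,0],[0,0,0],[0,0,0]]}'
python3 goal.py -2.3 0 57 0
python3 - <<'E'
from h import *
snap('wrist','w11')
E
```

```text
t: 15.6
ee_pos: [549.0, -69.5, 40.4]
tcp_rot: [-3.139, -0.025, 1.807]
force: [-2.8, 12.2, 4.1]
width: 0.272
mid [-3.6  0.3 59.7] th 1.43 yawerr 0.07 roll -0.15 F tester [12.5 -0.1  4.1] Fax 12.6
dp units [0.028 0.013 0.117] twist units [-0.021 -0.209  0.01 ]
```

View pics/w11.png

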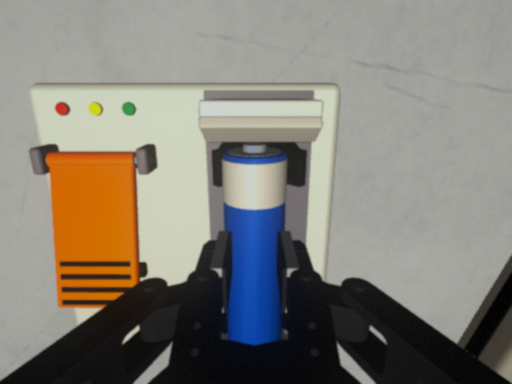

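```bash
python3 -m pendant '{"jaw":[-1,-1,-1,-1,-1],"dp":[[0,0,0.05],[0.02,0,0.05],[0.02,0,0.03],[0,0,0],[0,0,0]],"twist":[[0,-0.1,0],[0,-0.1,0],[0,0,0],[0,0,0],[0,0,0]]}'
python3 goal.py -2.3 0 57 0
```

```text
t: 16.07
ee_pos: [550.6, -69.8, 38.8]
tcp_rot: [3.141, 0.001, 1.806]
force: [-1.7, 10.9, 11.5]
width: 0.274
mid [-3.7 -1.2 58.3] th -0.08 yawerr 0.02 roll 0.04 F tester [11.  -0.9 11.5] Fax 11.0
dp units [ 0.059 -0.047  0.053] twist units [0.005 0.011 0.003]
```

```bash
python3 -m pendant '{"jaw":[-1,-1,-1,-1,-1,-1],"dp":[[0.04,0,0.02],[0.05,0,0.02],[0,0,0],[0,0,0],[0,0,0],[0,0,0]],"twist":[[0,0,0],[0,0,0],[0,0,0],[0,0,0],[0,0,0],[0,0,0]]}' 40
python3 goal.py 0 0 57 0
python3 -m pendant '{"jaw":[-0.4,-0.3,-0.2,-0.1,0,0.1,0.2,0.3,0.3,0.3],"dp":[[0,0,0],[0,0,0],[0,0,0],[0,0,0],[0,0,0],[0,0,0],[0,0,0],[0,0,0],[0,0,0],[0,0,0]],"twist":[[0,0,0],[0,0,0],[0,0,0],[0,0,0],[0,0,0],[0,0,0],[0,0,0],[0,0,0],[0,0,0],[0,0,0]]}' 20
python3 goal.py 0 0 57 0
python3 - <<'E'
from h import *
snap('wrist','w12')
E
```

```text
t: 16.57
ee_pos: [551.1, -68.6, 38.2]
tcp_rot: [3.139, 0.003, 1.806]
force: [-0.3, 7.3, 10.4]
width: 0.271
mid [-2.6 -1.9 57.7] th -0.17 yawerr -0.01 roll 0.14 F tester [ 7.2 -1.5 10.4] Fax 7.2
dp units [ 0.105 -0.076  0.026] twist units [ 0.02   0.025 -0.001]
t: 17.4
ee_pos: [548.8, -69.1, 36.1]
tcp_rot: [-3.139, 0.002, 1.806]
force: [0.7, -0.2, 0.5]
width: 0.651
mid [-2.6  0.4 55.6] th -0.14 yawerr 0.03 roll -0.14 F tester [-0.3 -0.7  0.5] Fax -0.3
dp units [ 0.104  0.018 -0.056] twist units [-0.02   0.02   0.004]
```

View pics/w12.png

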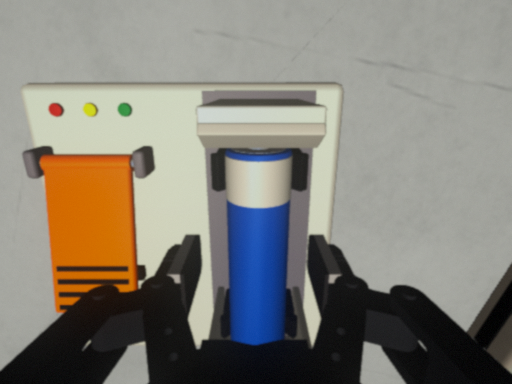

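The cell is released: the forces are back to about zero, and it sits in both saddles with the button up against the tower at (257,150). Now I'll lift clear and check.

```bash
python3 -m pendant '{"jaw":[0.3,0.3,0.3,0.3,0.3,0.3,0.3,0.3,0.3,0.3],"dp":[[0,-0.08,-0.2],[0,0,-0.5],[0,0,-1],[0,0,-1],[0,0,-1],[0,0,-1],[0,0,-1],[0,0,-0.7],[0,0,0],[0,0,0]],"twist":[[0,0,0],[0,0,0],[0,0,0],[0,0,0],[0,0,0],[0,0,0],[0,0,0],[0,0,0],[0,0,0],[0,0,0]]}'
python3 - <<'E'
from h import *
snap('wrist','w13');snap('scene','s13');s=cv2.imread('pics/s13.png');cv2.imwrite('pics/s13z.png',cv2.resize(s[160:340,240:440],None,fx=3.5,fy=3.5,interpolation=2))
E
```

```text
t: 18.28
ee_pos: [547.9, -69.3, 198.2]
tcp_rot: [3.141, 0.004, 1.807]
force: [-0.3, -0.4, -0.2]
width: 0.649
```

View pics/w13.png

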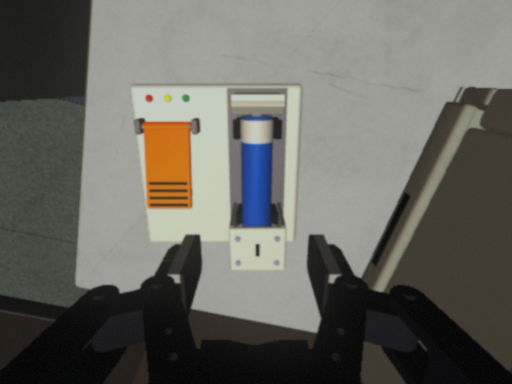

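View pics/s13z.png

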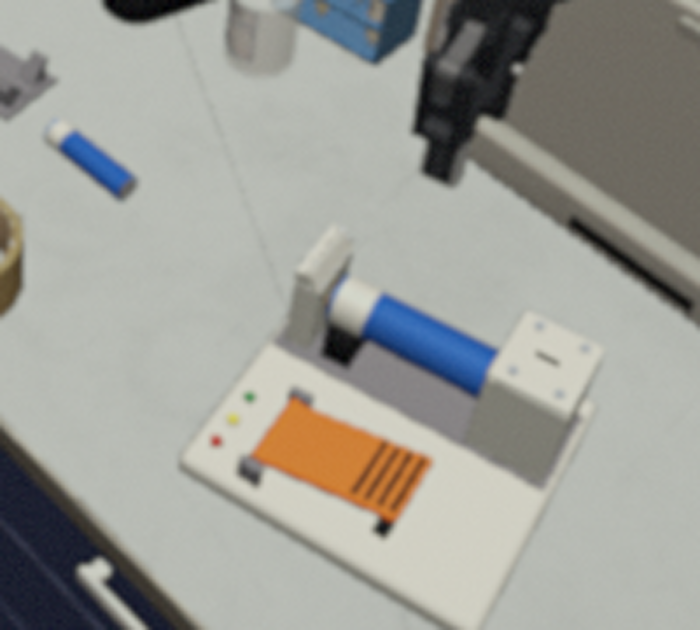

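```bash
python3 - <<'E'
from goal import *
im=cv2.imread('pics/s13.png');h=cv2.cvtColor(im,cv2.COLOR_BGR2HSV)
m=cv2.inRange(h,(100,130,40),(125,255,255));m[:, :335]=0;m[:230]=0
n,l,st,c=cv2.connectedComponentsWithStats(m);i=1+np.argmax(st[1:,4]);ys,xs=np.where(l==i);print(st[i])
w,cc=np.linalg.eigh(np.cov(xs,ys));v=cc[:,1];print('obs slope',np.degrees(np.arctan2(v[1],v[0])),xs.mean(),ys.mean())
Rz=tz()
for th in(-5,0,5,10):
    t=np.radians(th);a=[proj('s13',Rz@np.array([x*np.cos(t),0,56.5+(x+62)*np.sin(t)])+[TX,TY,0])[0] for x in(33,-40)]
    d=a[1]-a[0];print(th,np.degrees(np.arctan2(d[1],d[0])),a)
E
python3 - <<'E'
import sys;sys.argv=['x']
from goal import *
Rz=tz();R,p=Rt()
for P in((-25,98,53),(-46,98,60)):
    print(P,Rz@np.array(P)+[TX,TY,0])
# key pad from w13: ribbed area
im=cv2.imread('pics/w13.png');h=cv2.cvtColor(im,cv2.COLOR_BGR2HSV);m=cv2.inRange(h,(5,150,120),(20,255,255))
n,l,st,c=cv2.connectedComponentsWithStats(m);i=1+np.argmax(st[1:,4]);print(st[i],c[i])
x,y,w,hh,_=st[:,:][i]
for u,v,z in((168,207.5,57),(168,195,53),(168,122,36)):
    q=onz('w13',u,v,z);print((u,v),q,Rz.T@(q-[TX,TY,0]))
E
```

```text
[344 245  37  28 483]
obs slope -152.55693797631776 362.13250517598345 257.85300207039336
-5 24.408330035720667 [array([344.88289763, 252.45076164]), array([376.0287236 , 266.58459521])]
0 27.390525814509765 [array([345.40697967, 250.08186371]), array([376.28048538, 266.0786928 ])]
5 30.335958658318948 [array([346.04090545, 247.73638651]), array([376.39945067, 265.50205627])]
10 33.2757245494218 [array([346.78210444, 245.43212935]), array([376.38408418, 264.85904691])]
(-25, 98, 53) [ 461.22427046 -122.3496959    53.        ]
(-46, 98, 60) [ 466.11813263 -142.77150074   60.        ]
[ 142  122   49   86 3465] [167.54516595 161.86753247]
(168, 207.5) [ 465.2709325  -136.28331261   57.        ] [-39.49301941  97.31185988  57.        ]
(168, 195) [ 462.30895935 -123.43954372   53.        ] [-26.31261797  97.19915524  53.        ]
(168, 122) [446.67332071 -47.96157056  36.        ] [50.73095814 94.81482968 36.        ]
```

```bash
python3 - <<'E'
from h import *
R,p=Rt();print(R.T@(np.array([461.3,-122.5,75])-p)/25)
E
```

```text
[-1.28527225 -3.79705314  4.8333223 ]
```

```bash
python3 -m pendant '{"jaw":[-1,-1,-1,-1,-1,-1,-1,-1,-1,-1,-1,-1],"dp":[[-0.2,-0.5,0],[-0.3,-0.9,0],[-0.3,-1,0],[-0.3,-0.9,0],[-0.19,-0.5,0.3],[0,0,0.6],[0,0,1],[0,0,1],[0,0,0.9],[0,0,0.6],[0,0,0.3],[0,0,0]],"twist":[[0,0,0],[0,0,0],[0,0,0],[0,0,0],[0,0,0],[0,0,0],[0,0,0],[0,0,0],[0,0,0],[0,0,0],[0,0,0],[0,0,0]]}'
python3 -m pendant '{"jaw":[-1,-1],"dp":[[0,0,0],[0,0,0]],"twist":[[0,0,0],[0,0,0]]}'
python3 - <<'E'
from h import *
R,p=Rt();print(R.T@(np.array([461.3,-122.5,75])-p)/25)
snap('scene','s14');s=cv2.imread('pics/s14.png');cv2.imwrite('pics/s14z.png',cv2.resize(s[160:340,240:440],None,fx=3.5,fy=3.5,interpolation=2))
snap('wrist','w14')
E
```

```text
t: 19.38
ee_pos: [459.5, -122.0, 76.4]
tcp_rot: [-3.135, -0.001, 1.806]
force: [-0.2, -0.9, 0.6]
width: -0.001
t: 19.55
ee_pos: [462.6, -123.4, 79.8]
tcp_rot: [-3.14, 0.003, 1.807]
force: [0.9, -0.2, -0.8]
width: 0.002
[ 0.04580137 -0.04160554  0.19255641]
```

View pics/s14z.png

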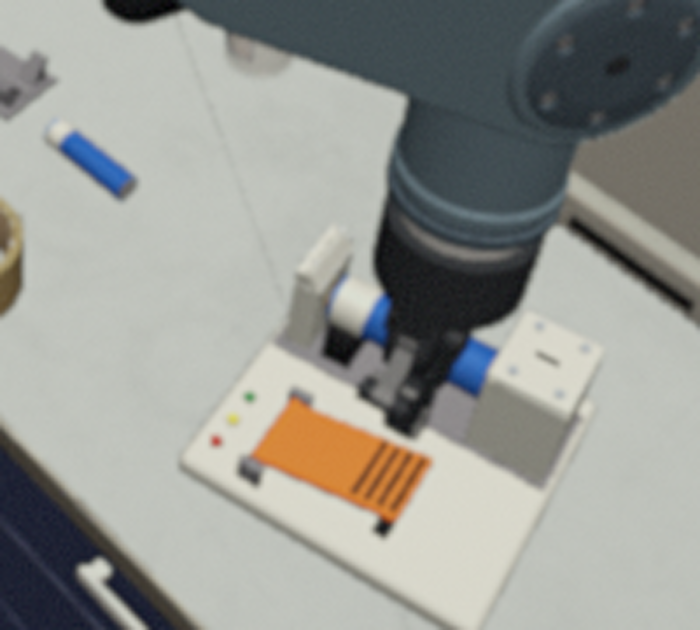

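View pics/w14.png

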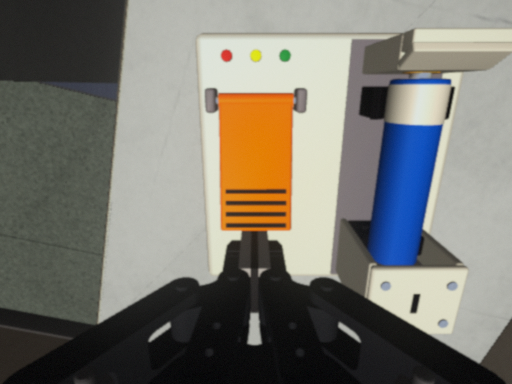

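```bash
python3 -m pendant '{"jaw":[-1,-1,-1,-1,-1,-1],"dp":[[0.04,-0.04,0.3],[0,0,0.4],[0,0,0.2],[0,0,0.1],[0,0,0],[0,0,0]],"twist":[[0,0,0],[0,0,0],[0,0,0],[0,0,0],[0,0,0],[0,0,0]]}'
python3 -m pendant '{"jaw":[-1,-1,-1,-1,-1,-1],"dp":[[0,0,0.15],[0,0,0.15],[0,0,0.15],[0,0,0],[0,0,0],[0,0,0]],"twist":[[0,0,0],[0,0,0],[0,0,0],[0,0,0],[0,0,0],[0,0,0]]}'
```

```text
t: 20.15
ee_pos: [460.7, -122.1, 53.6]
tcp_rot: [-3.139, 0.002, 1.807]
force: [-0.7, -0.2, 0.8]
width: -0.001
t: 20.65
ee_pos: [460.8, -122.3, 42.7]
tcp_rot: [-3.139, 0.002, 1.807]
force: [0.3, 0.1, 0.7]
width: 0.004
```

```bash
python3 - <<'E'
from h import *
snap('scene','s15');s=cv2.imread('pics/s15.png');cv2.imwrite('pics/s15z.png',cv2.resize(s[160:340,240:440],None,fx=3.5,fy=3.5,interpolation=2))
snap('wrist','w15')
E
```

```text
(no output)
```

View pics/s15z.png

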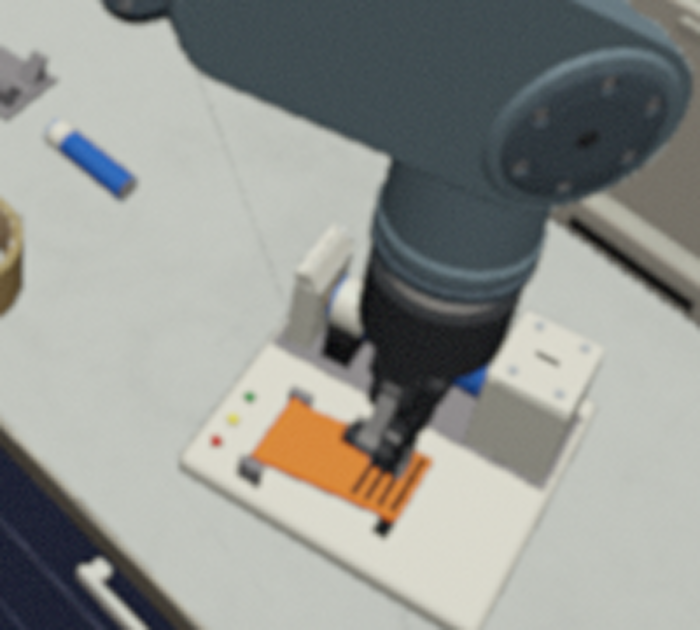

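View pics/w15.png

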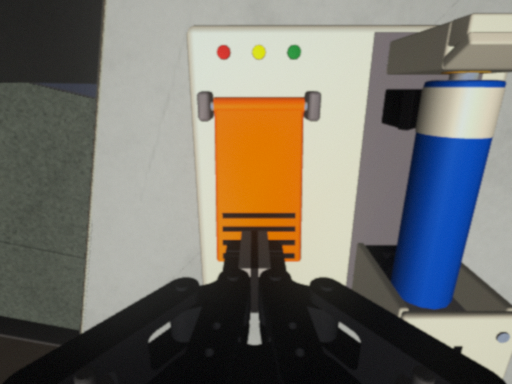

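```bash
python3 - <<'E'
from goal import *
R,p=Rt();u=proj('s15',p)[0];print('tcp scene',(u-[240,160]+.5)*3.5-.5)
print('tcp wrist',proj('w15',p)[0])
Rz=tz();print('tcp in tester',Rz.T@(p-[TX,TY,0]))
for P in((-25,98,53),(-46,73,57),(-46,123,57),(46,73,38),(46,123,38)):
    w=Rz@np.array(P)+[TX,TY,0];print(P,((proj('s15',w)[0]-[240,160]+.5)*3.5-.5).round(),proj('w15',w)[0].round())
print(bot.get_obs()['force'],p)
E
```

```text
tcp scene [379.62276441 486.76984849]
tcp wrist [256.57320183 227.2183437 ]
tcp in tester [-24.97883216  98.21410112  42.8945868 ]
(-25, 98, 53) [383. 477.] [257. 235.]
(-46, 73, 57) [436. 461.] [300. 271.]
(-46, 123, 57) [398. 524.] [214. 270.]
(46, 73, 38) [292. 402.] [303. 106.]
(46, 123, 38) [251. 459.] [212. 106.]
[0.51461785 0.45012314 0.04113015] [ 461.01113123 -122.37900523   42.8945868 ]
```

```bash
python3 -m pendant '{"jaw":[-1,-1,-1,-1],"dp":[[0,0,0.1],[0,0,0.1],[0,0,0],[0,0,0]],"twist":[[0,0,0],[0,0,0],[0,0,0],[0,0,0]]}'
python3 -m pendant '{"jaw":[-1,-1,-1,-1],"dp":[[0,0,0.1],[0,0,0.1],[0,0,0],[0,0,0]],"twist":[[0,0,0],[0,0,0],[0,0,0],[0,0,0]]}'
python3 - <<'E'
from h import *
snap('wrist','w16')
E
```

```text
t: 21.08
ee_pos: [460.6, -122.2, 37.5]
tcp_rot: [-3.139, 0.002, 1.807]
force: [-0.1, 0.5, -0.2]
width: -0.003
t: 21.42
ee_pos: [460.6, -122.2, 32.5]
tcp_rot: [-3.139, 0.002, 1.807]
force: [-0.1, 0.1, 0.0]
width: -0.001
```

View pics/w16.png

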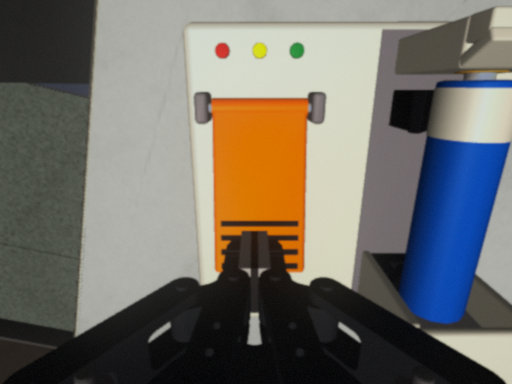

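```bash
python3 - <<'E'
from goal import *
snap('scene','s16');s=cv2.imread('pics/s16.png');a=cv2.imread('pics/s13.png')
cv2.imwrite('pics/s16z.png',np.hstack([cv2.resize(x[255:325,285:385],None,fx=4,fy=4,interpolation=2) for x in(a,s)]))
R,p=Rt();print(p,(proj('s16',p)[0]-[285,255]+.5)*4-.5)
E
```

```text
[ 460.81176754 -122.29360407   32.69909547] [250.36908575 187.41685443]
```

View pics/s16z.png

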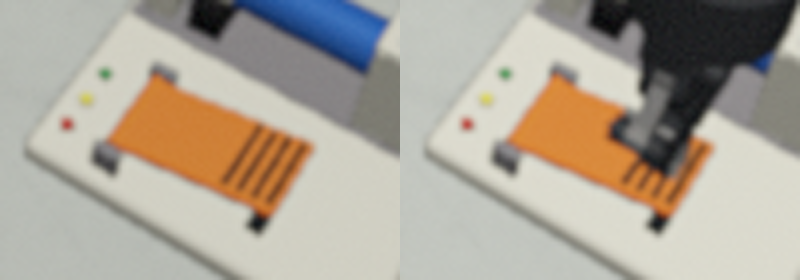

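```bash
python3 -m pendant '{"jaw":[-1,-1,-1,-1],"dp":[[0,0,0.08],[0,0,0.08],[0,0,0],[0,0,0]],"twist":[[0,0,0],[0,0,0],[0,0,0],[0,0,0]]}'
python3 -m pendant '{"jaw":[-1,-1,-1,-1],"dp":[[0,0,0.08],[0,0,0.08],[0,0,0],[0,0,0]],"twist":[[0,0,0],[0,0,0],[0,0,0],[0,0,0]]}'
```

```text
t: 21.85
ee_pos: [461.1, -122.5, 28.9]
tcp_rot: [-3.14, 0.003, 1.807]
force: [-0.0, 0.4, 2.1]
width: -0.003
t: 22.18
ee_pos: [461.2, -122.6, 24.9]
tcp_rot: [-3.14, 0.003, 1.807]
force: [0.4, -2.3, 3.4]
width: 0.006
```

```bash
python3 -m pendant '{"jaw":[-1,-1,-1,-1],"dp":[[-0.02,0,0.1],[-0.02,0,0.1],[0,0,0],[0,0,0]],"twist":[[0,0,0],[0,0,0],[0,0,0],[0,0,0]]}'
python3 -m pendant '{"jaw":[-1,-1,-1,-1],"dp":[[-0.01,0,0.08],[0,0,0.08],[0,0,0],[0,0,0]],"twist":[[0,0,0],[0,0,0],[0,0,0],[0,0,0]]}'
```

```text
t: 22.52
ee_pos: [461.3, -123.4, 19.7]
tcp_rot: [-3.14, 0.003, 1.806]
force: [0.8, -0.9, 4.1]
width: 0.0
t: 22.85
ee_pos: [461.4, -123.8, 15.8]
tcp_rot: [-3.14, 0.003, 1.807]
force: [1.2, -2.3, 5.0]
width: -0.003
```

```bash
python3 -m pendant '{"jaw":[-1,-1,-1,-1],"dp":[[0,0,0.06],[0,0,0.06],[0,0,0],[0,0,0]],"twist":[[0,0,0],[0,0,0],[0,0,0],[0,0,0]]}'
python3 -m pendant '{"jaw":[-1,-1,-1],"dp":[[0,0,0.06],[0,0,0],[0,0,0]],"twist":[[0,0,0],[0,0,0],[0,0,0]]}'
python3 - <<'E'
from goal import *
snap('wrist','w17');snap('scene','s17');s=cv2.imread('pics/s17.png');a=cv2.imread('pics/s13.png')
cv2.imwrite('pics/s17z.png',np.hstack([cv2.resize(x[225:325,285:385],None,fx=4,fy=4,interpolation=2) for x in(a,s)]))
E
```

```text
t: 23.18
ee_pos: [461.5, -123.9, 13.6]
tcp_rot: [-3.14, 0.003, 1.807]
force: [-0.7, -0.7, 11.5]
width: 0.004
t: 23.43
ee_pos: [461.7, -124.0, 13.1]
tcp_rot: [-3.14, 0.003, 1.807]
force: [-4.8, 1.4, 24.4]
width: 0.002
```

View pics/s17z.png

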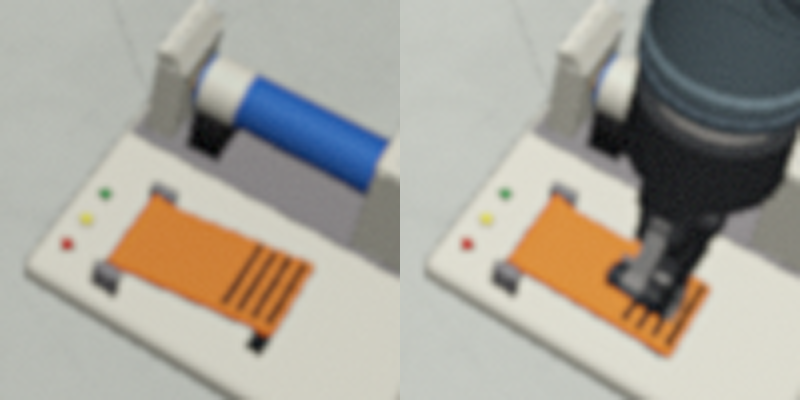

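View pics/w17.png

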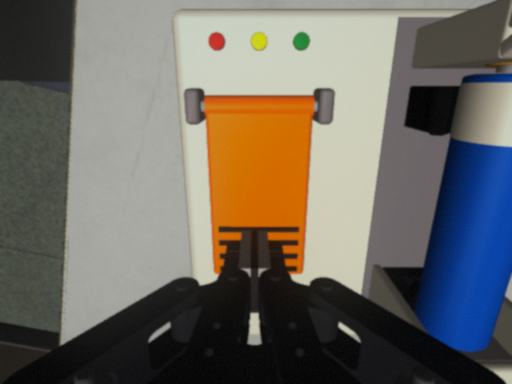

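Key at its stop: the force jumped from 5 N to 24 N, and the key's free end is visibly down. I'll hold briefly and then let it come up.

```bash
python3 -m pendant '{"jaw":[-1,-1,-1,-1,-1,-1,-1,-1,-1,-1,-1],"dp":[[0,0,0],[0,0,0],[0,0,-0.2],[0,0,-0.4],[0,0,-0.6],[0,0,-1],[0,0,-1],[0,0,-1],[0,0,-1],[0,0,-1],[0,0,-1]],"twist":[[0,0,0],[0,0,0],[0,0,0],[0,0,0],[0,0,0],[0,0,0],[0,0,0],[0,0,0],[0,0,0],[0,0,0],[0,0,0]]}'
python3 -m pendant '{"jaw":[-1,-1,-1,-1,-1,-1],"dp":[[0,-0.8,-1],[0,-1,-0.5],[0,-1,0],[0,-0.5,0],[0,0,0],[0,0,0]],"twist":[[0,0,0],[0,0,0],[0,0,0],[0,0,0],[0,0,0],[0,0,0]]}'
python3 - <<'E'
from goal import *
snap('top','t18');snap('wrist','w18');snap('scene','s18');s=cv2.imread('pics/s18.png');a=cv2.imread('pics/s13.png')
cv2.imwrite('pics/s18z.png',np.hstack([cv2.resize(x[225:325,285:385],None,fx=4,fy=4,interpolation=2) for x in(a,s)]))
im=s;h=cv2.cvtColor(im,cv2.COLOR_BGR2HSV)
m=cv2.inRange(h,(100,130,40),(125,255,255));m[:, :335]=0;m[:230]=0
n,l,st,c=cv2.connectedComponentsWithStats(m);i=1+np.argmax(st[1:,4]);ys,xs=np.where(l==i);v=np.linalg.eigh(np.cov(xs,ys))[1][:,1];print(st[i],np.degrees(np.arctan2(v[1],v[0])),xs.mean(),ys.mean())
E
```

```text
t: 24.45
ee_pos: [460.0, -122.1, 191.6]
tcp_rot: [-3.137, 0.0, 1.807]
force: [0.7, -1.1, -0.1]
width: -0.001
t: 24.95
ee_pos: [380.6, -141.8, 228.5]
tcp_rot: [-3.139, 0.001, 1.805]
force: [0.1, -0.4, 0.1]
width: 0.003
[357 250  24  23 315] -147.52670187873116 367.8063492063492 260.56190476190477
```

View pics/s18z.png

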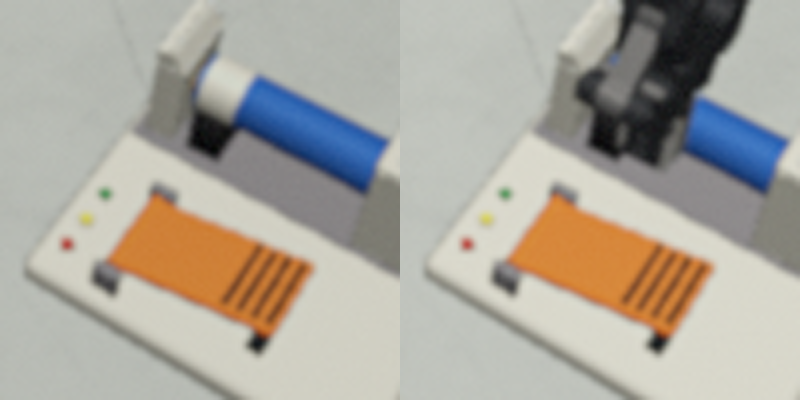

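View pics/w18.png

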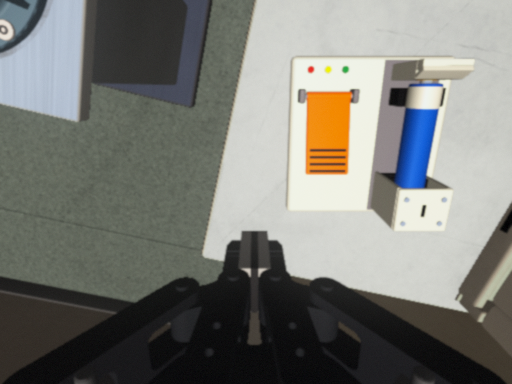

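View pics/t18.png

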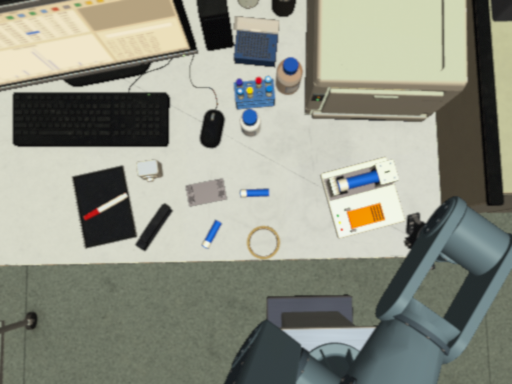

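The key is back up: its free-end corner in the zoomed scene view is at the same place as before the press. The cell lies in the bay, and the tape, timer and stapler are where they started in the top view. Handing in.

```bash
python3 -c "
from station import bot
bot.close_job()"
```

```text
the job is handed in; nothing more can be done
```

I put the blue cell in the tester, pressed the orange test key to its stop, let it come back up, and handed the job in at about 25 s. No verdict was reported.

**Cell:** I slid it in at 28° until the spring force suggested about 16 mm of travel, then swung it level and let go. After release the fingers read about zero force. In the scene view its slope was 27.4° against 27.4° expected for a level cell, with the button at the tower. I estimated the spring travel from force only. After release I didn't measure it, or the cell's position to the millimetre.

**Key:** It met the fingers about 20 mm lower than I expected. It went down until the force jumped from 5 N to 24 N and stayed at the stop for about half a second. In the final picture it is back where it was before the press.

**Bystanders:** The tape, timer and stapler are where they started in the top view.

**Checks that disagreed:**
- **Wrist camera:** lengths came out 2–4 % short with its calibration.
- **Tester position:** estimates along the bay differed by 2–4 mm, so I corrected by about 2 mm from the spring force.
- **Last slope check:** this reading, taken after the key press, came out about 5° off (32.5°). The gripper hid part of the cell, so I relied on the final wrist and top pictures, where the cell looks unmoved.

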